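# Unload the coil-welding nest and check the clamp gap

## Robot

A 6-joint arm with a two-finger parallel gripper is mounted at the origin on the work surface. World frame = base frame: x ahead of the robot, y to its left, z up, the work surface at z = 0. Lengths are in m, angles in rad, forces in N, time in s.
With the tool pointing down it reaches from about 0.35 to 0.975 m from the base axis. Payload 4.9 kg.
Tool frame: the origin (TCP) lies on the centre line of the jaws, within the pads' length; the fingertips stand 8 mm ahead of it and the grasp point (between the pads) lies 11 mm behind it; z points along the fingers, y is the direction in which the jaws open and shut (so a half turn about z gives the same grasp; the last joint's range is limited). The gripper opens to 85 mm and grips with 20 to 120 N. Pads are 22 mm wide; open, the fingers measure 114 mm over their backs; the gripper's body (76 mm by 85 mm) begins 54 mm behind the grasp point. The pads swing forward as they close: fully open they stand 13 mm farther back than shut.
Start: joints at [-0.119, 0.053, 1.613, -0, 1.476, -0.119], TCP at [0.625, 0, 0.239] pointing down, gripper open.
Joint ranges: [-3.01, 3.01], [-1.01, 2.22], [0.06, 2.58], [-1.02, 4.17], [0.09, 2.62], [-3.14, 3.14]. Speed limits (rad/s): [2.57, 2.57, 3.14, 3.14, 3.14, 3.14].

## Interface

Orientations are given as a unit quaternion [w, x, y, z].
In Python, from plant import manip gives the robot as it stands.
- The arm moves only by the tool step_arm, never from a script. Its argument "deltas" is a list of rows, each a list of 7 numbers: the shift along the tool's x, y, z in m, then the turn, a rotation vector about the tool's x, y, z in rad, then the gripper command: -1 is fully open, 1 is shut, values between are in proportion. In form: [[dx, dy, dz, ax, ay, az, hand], ...]. A call has 1 to 20 rows; each row is the pose to reach, as a shift and turn from the pose commanded when the call began, along the tool's axes at that moment; what a row does not reach only later rows make up. A row lasts 1/10 s, in which the tool goes at most 50 mm and 8.59 degrees, less where a joint would pass 70% of its speed; a pose out of reach is approached as far as the arm can. A call with a gripper value outside its range is refused whole. The fingers move at their own pace and stop on an object; the grip force is fixed at half the most. Time passes only in rows, so rows that repeat a pose let the fingers close. It gives the time, the measured TCP pose, the force and the opening at its end, in the units of the state.
- manip.state(): the state, without advancing time (a new reading comes with each control period).
- manip.grab_frame(name): name is "scene" or "side" or "wrist"; returns the picture (400x640x3 uint8, red, green, blue); there is no depth.
- manip.get_calibration(name): a dict with "fov_y" (degrees; the focal length in pixels is half the picture's height over the tangent of half this angle, whatever the lens; pixels are square), "cx", "cy" (the principal point, pixels), "R" (3x3) and "t" (3): a world point X has camera coordinates R X + t. Camera axes: x right, y down, z forward; pixel columns grow to the right and rows downward; lengths in m; the calibration is good to about 2 mm. A picture is of the moment at which its call begins: read the wrist's pose just before it. get_calibration takes no time and is no camera call; for the wrist camera it gives the pose at the moment of the call.
- manip.job_done(): hands the job in, once; it reports no verdict.
The state is a dict: "time": time; "joint_pos": joint angles; "joint_vel": joint speeds; "joint_efforts": joint torques, N m; "tool_pos": TCP position; "tool_rot": TCP orientation; "contact_force": force on the tool from outside, world axes, zero at the start; "ft_torque": the same for the moment, N m; "gripper_width": opening from 0.0 (shut) to 1.0 (fully open).
Only numpy, scipy, OpenCV 4.12 (cv2) and the standard library are available. Lean on these libraries where they do the work, as an engineer would, in place of code of your own. Each camera call takes 0.05 s, during which the arm holds its last target.

## Task

Take every finished copper coil off its post on the welding nest and stand it upright, collar up, flat on the floor of the blue tray. Then check the clamp gap: slide the blade of the yellow-handled gauge lengthwise into the gap between the two copper jaws, from the flared end, until the red line on the blade is level with the front of the jaws, hold it still there for two seconds, then draw it out and stand the gauge back on the middle of its green pad. Leave the bottle and screwdriver where they are, and do not press the emergency stop.

Things in the scene. Friction and masses are not known exactly. Their poses are not given: they have to be found in the camera images.
- nest: welding nest fixed to the bench: flat aluminium plate 210 x 210 mm, 12 mm thick, with five upright steel posts of 14 mm diameter, one in the middle and four around it; post tips (pointed) 92 mm above the bench. Origin at the centre of its underside, on the bench; x and y along its sides, z up; posts at x, y = 0, 0 and +-65, +-65 mm. Which posts carry a coil varies
- tray: blue open plastic tray, loose, 0.9 kg, outside 220 x 220 x 30 mm, walls and floor 5 mm thick, no dividers; holds five coils side by side (four in the corners, one in the middle). Origin at the centre of its underside, z up, x and y along its sides
- jaws: clamp fixed to the bench: base 70 x 90 x 12 mm, two upright copper jaws from 12 to 70 mm height, 71 mm wide over both. The vertical gap between them is 9 mm wide, 70 mm long along the clamp's x, open above and at both ends; the first 10 mm at the front end (-x, towards the robot) is flared to a 23 mm mouth. Origin at the centre of its underside; z up
- jaw_mouth (a point): the middle of the front (-x) faces of the copper jaws, in the plane where the gap begins, on the gap's middle plane, 40 mm above the bench; same axes as the clamp: x points into the gap
- gauge: gap gauge, loose, 0.28 to 0.46 kg, on a steel foot 70 x 50 x 10 mm; upright yellow handle 40 (x) x 20 (y) mm, 10 to 72 mm high; steel blade 5 mm thick (y), 25 to 55 mm high, points along +x to its tip 110 mm from the origin. Origin: centre of the foot's underside, below the handle; z up. Standing on or just over the bench, the blade is at the right height for the gap
- gauge_mark (a point): middle of the 4 mm wide red line round the blade, 65 mm ahead of the gauge's origin (45 mm behind the blade tip), 40 mm above the underside; same axes as the gauge
- pad: green rectangle 130 x 100 mm lying flat on the bench, under 1 mm thick: the gauge's parking place. Origin at its centre, on the bench; x along its long side
- bottle: white-capped bottle, 52 mm diameter, 120 mm high, standing; origin under its centre. Bystander: leave alone
- screwdriver: screwdriver lying on the bench behind the clamp. Bystander: leave alone
- estop (a joint): travel of the red emergency-stop button on a white cone 36 mm in radius and about 67 mm high, standing beyond the clamp to the robot's right: 0 = out, 0.006 m = pressed. Must not be pressed
- coil1: finished wound coil, 0.15 to 0.28 kg, or absent: white flanges of 64 mm diameter at 0-5 and 31-36 mm height, copper winding between, black collar of 40 mm diameter from 36 to 66 mm height; 24 mm bore right through. Starts on a nest post, on the plate; the post tip is 14 mm above the collar: lift at least 80 mm straight up. Origin: centre of the underside; z up, to the collar
- coil2: finished wound coil, 0.15 to 0.28 kg, or absent: white flanges of 64 mm diameter at 0-5 and 31-36 mm height, copper winding between, black collar of 40 mm diameter from 36 to 66 mm height; 24 mm bore right through. Starts on a nest post, on the plate; the post tip is 14 mm above the collar: lift at least 80 mm straight up. Origin: centre of the underside; z up, to the collar
- coil3: finished wound coil, 0.15 to 0.28 kg, or absent: white flanges of 64 mm diameter at 0-5 and 31-36 mm height, copper winding between, black collar of 40 mm diameter from 36 to 66 mm height; 24 mm bore right through. Starts on a nest post, on the plate; the post tip is 14 mm above the collar: lift at least 80 mm straight up. Origin: centre of the underside; z up, to the collar
- coil4: finished wound coil, 0.15 to 0.28 kg, or absent: white flanges of 64 mm diameter at 0-5 and 31-36 mm height, copper winding between, black collar of 40 mm diameter from 36 to 66 mm height; 24 mm bore right through. Starts on a nest post, on the plate; the post tip is 14 mm above the collar: lift at least 80 mm straight up. Origin: centre of the underside; z up, to the collar
- coil5: finished wound coil, 0.15 to 0.28 kg, or absent: white flanges of 64 mm diameter at 0-5 and 31-36 mm height, copper winding between, black collar of 40 mm diameter from 36 to 66 mm height; 24 mm bore right through. Starts on a nest post, on the plate; the post tip is 14 mm above the collar: lift at least 80 mm straight up. Origin: centre of the underside; z up, to the collar
Not all that is in view belongs to the job. What is shaped like the coil3 but purple is not meant.

How it is judged:
By the outcome, as a careful person would: the job done as asked, in the order asked, and still so for the second after the job is handed in, with the robot touching nothing.
Of coil1, coil2, coil3, coil4, coil5 only 3 to 5 are there at a start; the rules pass over those that are not, and their reading is None.
At some moment in a run one of gauge, tray may be knocked a few centimetres aside while the robot is not near it.
It also fails if it takes over 210 s, if anything falls off the work surface, if the arm or the gripper's body presses on something with over 40 N, if the wrist force passes 120 N, or if a joint passes its speed limit or range.

## Working session

There is one attempt and no reset: what is moved stays moved. The work goes in short steps, Python scripts to look and compute and a tool call to move; the robot and the scene stay as the last step left them, time stands still between calls to the robot, and variables do not carry over. Pictures are saved under pics/ and viewed, and the job is handed in when it is done.

Besides the shell and the picture viewer there is one more tool, called after "Call:" by a JSON object that holds its "api" and its "payload", one argument or row to a line. step_arm: Moves the arm, as the interface text tells. Its arguments: {"type":"object","properties":{"deltas":{"type":"array"}},"required":["deltas"]}

```bash
ls; mkdir -p pics; python3 - <<'E'
from plant import manip
import cv2
s=manip.state();print(s)
for n in ["scene","side","wrist"]:
    c=manip.get_calibration(n);print(n,c)
    f=manip.grab_frame(n);cv2.imwrite(f"pics/{n}0.png",f[:,:,::-1])
E
```

```text
pics
{'time': 0.0, 'joint_pos': array([-1.18992509e-01,  5.33481981e-02,  1.61429986e+00,  8.11996191e-06,
        1.47596004e+00, -1.18983539e-01]), 'joint_vel': array([ 0.00084946, -0.00143464,  0.00271684,  0.00186648, -0.00108196,
       -0.00145887]), 'joint_efforts': array([ 2.70554956e-04, -3.93670499e+01, -3.70175600e+01, -1.62778279e-04,
        6.93513779e-03, -6.06393527e-06]), 'tool_pos': array([6.24401851e-01, 7.88210913e-05, 2.38064849e-01]), 'tool_rot': array([-7.94616177e-04,  7.07109868e-01,  7.07102976e-01, -6.19766749e-04]), 'contact_force': array([ 1.1950965 ,  0.01513435, -0.08638783]), 'ft_torque': array([ 0.02571669, -0.00060496, -0.00371113]), 'gripper_width': 1.002604710598474}
scene {'fov_y': 57.772039430125524, 'cx': 314.2194664752124, 'cy': 198.0670829835083, 'R': array([[-0.02532355,  0.99965931, -0.00632237],
       [ 0.87862908,  0.01924005, -0.47711713],
       [-0.47683294, -0.01763731, -0.87881697]]), 't': array([ 0.06491791, -0.49822676,  1.29409576])}
side {'fov_y': 56.32000372643897, 'cx': 322.2117495094099, 'cy': 199.05419516024062, 'R': array([[-0.99814095, -0.05769132,  0.01965595],
       [-0.05090938,  0.61187827, -0.78931186],
       [ 0.03350939, -0.78884517, -0.61367779]]), 't': array([0.59148253, 0.1274123 , 1.19975631])}
wrist {'fov_y': 61.657964480009156, 'cx': 323.23121183744485, 'cy': 197.7525481512021, 'R': array([[ 9.99999201e-01, -1.65261009e-04, -1.25340536e-03],
       [ 2.31701155e-04, -9.50670413e-01,  3.10202695e-01],
       [-1.24283980e-03, -3.10202738e-01, -9.50669615e-01]]), 't': array([-0.62369774, -0.0407925 ,  0.38084644])}
```

View pics/scene0.png

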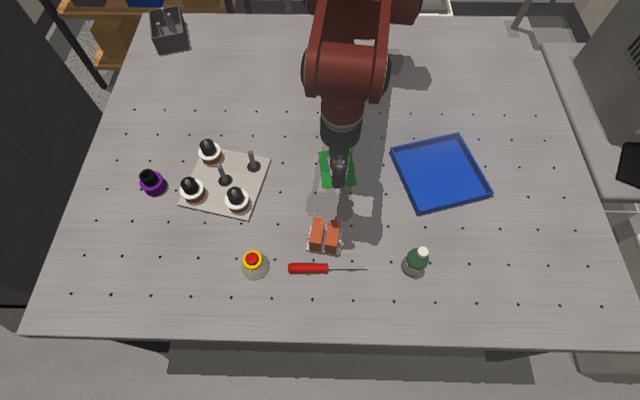

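View pics/side0.png

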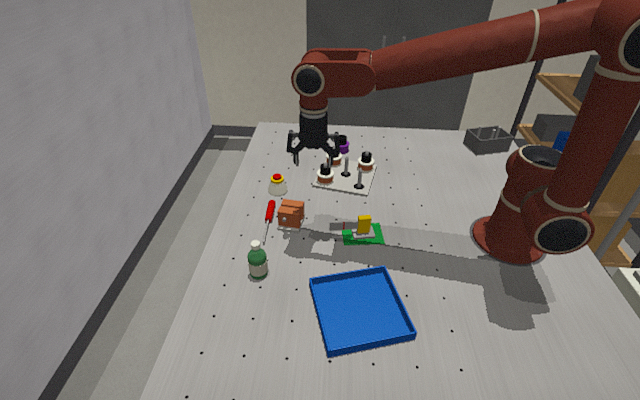

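View pics/wrist0.png

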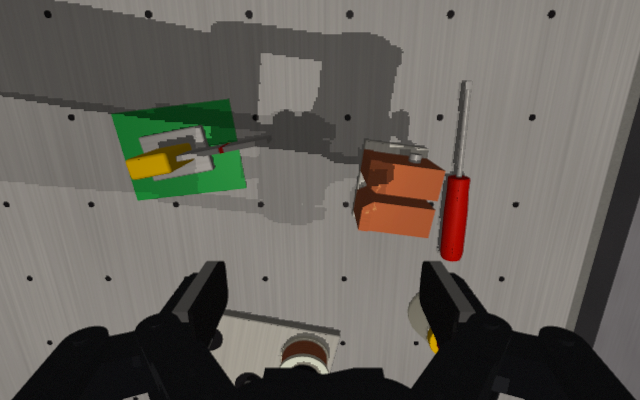

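The scene picture shows three black-collared coils on the nest at about (208,150), (191,187) and (236,199). The posts at about (225,180) and (253,165) are empty. The purple look-alike at (151,181) stands off the nest. The tray is at (440,172), the pad and gauge are under the arm at (338,168), and the clamp is at (325,236). I'll confirm these in an enlarged crop and measure.

```bash
cat > h.py <<'E'
import numpy as np,cv2
from plant import manip
def K(c,h=400):
    f=h/2/np.tan(np.radians(c["fov_y"])/2);return f
def ray(c,u,v,z):
    f=K(c);d=np.array([(u-c["cx"])/f,(v-c["cy"])/f,1.]);R=np.array(c["R"]);t=np.array(c["t"])
    o=-R.T@t;w=R.T@d;s=(z-o[2])/w[2];return o+s*w
def proj(c,X):
    p=np.array(c["R"])@np.array(X)+c["t"];f=K(c);return np.array([c["cx"]+f*p[0]/p[2],c["cy"]+f*p[1]/p[2]])
E
python3 - <<'E'
import cv2
f=cv2.imread('pics/scene0.png')
cv2.imwrite('pics/cropnest.png',cv2.resize(f[130:230,130:280],None,fx=5.3,fy=5.3,interpolation=cv2.INTER_CUBIC))
f=cv2.imread('pics/side0.png')
cv2.imwrite('pics/cropnest_s.png',cv2.resize(f[130:250,260:400],None,fx=5,fy=5,interpolation=cv2.INTER_CUBIC))
E
```

```text
(no output)
```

View pics/cropnest.png

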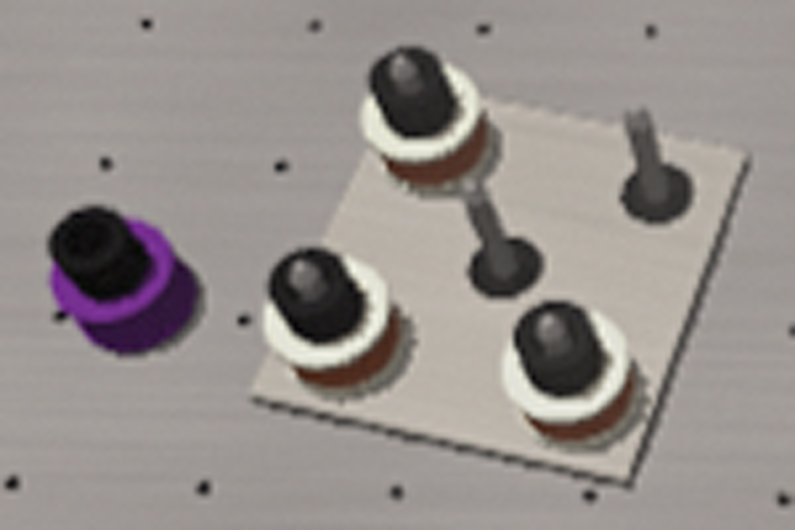

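View pics/cropnest_s.png

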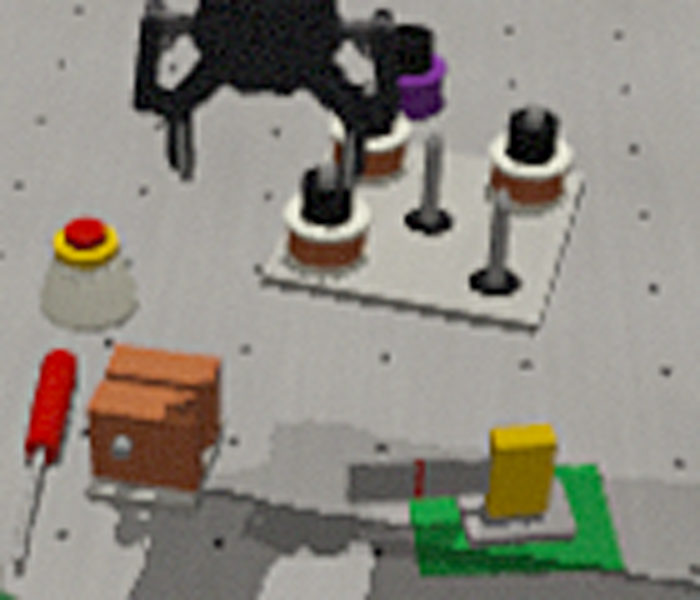

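The crop confirms three coils with white flanges and copper winding. They sit on three corner posts, with the post tips showing through the collars. The purple one at crop (110,270) is the decoy. Next I'll measure the nest, tray, pad and jaws.

```bash
cat > m1.py <<'E'
from h import *
c=manip.get_calibration("scene");sd=manip.get_calibration("side")
P=lambda x,y:ray(c,130+(x+.5)/5.3-.5,130+(y+.5)/5.3-.5,0.012)[:2]
A,B,C=P(250,395),P(632,480),P(750,155)
print("corners",A,B,C,np.linalg.norm(A-B),np.linalg.norm(B-C))
ctr=(A+C)/2;th=np.degrees(np.arctan2(*(B-A)[::-1]));th2=np.degrees(np.arctan2(*(C-B)[::-1]));print("ctr",ctr,th,th2)
# side corners
Q=lambda x,y:ray(sd,260+(x+.5)/5-.5,130+(y+.5)/5-.5,0.012)[:2]
print("side",Q(262,270),Q(537,322),Q(583,178),(Q(262,270)+Q(583,178))/2)
# tips
for n,(x,y) in dict(t0=(404,60),t1=(305,265),t2=(548,315),p=(637,115),m=(476,190)).items():
    print(n,ray(c,130+x/5.3,130+y/5.3,.092)[:2])
for n,(x,y) in dict(p=(500,195),m=(432,138),c=(533,112)).items():
    print(n,ray(sd,260+x/5,130+y/5,.092)[:2])
# tray: blue mask
for n,cc in(("scene",c),("side",sd)):
    im=cv2.imread(f"pics/{n}0.png");h=cv2.cvtColor(im,cv2.COLOR_BGR2HSV)
    m=cv2.inRange(h,(105,150,60),(125,255,255));m[:110]=0
    k,l,st,_=cv2.connectedComponentsWithStats(m);i=1+np.argmax(st[1:,4])
    ct=max(cv2.findContours((l==i).astype('u1'),0,1)[0],key=cv2.contourArea)
    hull=cv2.convexHull(ct);q=cv2.approxPolyDP(hull,8,True)[:,0];print(n,q.tolist())
    # project outline hull onto rim z .03
    pts=np.array([ray(cc,u,v,.03)[:2] for u,v in hull[:,0]],dtype='f4')
    print(cv2.minAreaRect(pts*1000))
    g=cv2.inRange(h,(50,120,60),(75,255,255));k,l,st,_=cv2.connectedComponentsWithStats(g);i=1+np.argmax(st[1:,4])
    pts=cv2.findContours((l==i).astype('u1'),0,1)[0];pts=max(pts,key=cv2.contourArea)[:,0]
    pts=np.array([ray(cc,u,v,.0)[:2] for u,v in pts],dtype='f4');print("pad",cv2.minAreaRect(pts*1000))
E
python3 m1.py
```

```text
corners [ 0.6020816  -0.43045569] [ 0.64642464 -0.22516691] [ 0.44520978 -0.18142259] 0.2100233026097977 0.20591499094036067
ctr [ 0.52364569 -0.30593914] 77.81118966988852 167.73469148718323
side [ 0.64461378 -0.23364367] [ 0.44097089 -0.18599403] [ 0.39667264 -0.38303702] [ 0.52064321 -0.30834035]
t0 [ 0.44531002 -0.3532105 ]
t1 [ 0.57161233 -0.38104393]
t2 [ 0.59735561 -0.25730171]
p [ 0.47795077 -0.22706103]
m [ 0.52574246 -0.30319652]
p [ 0.47194059 -0.22611691]
m [ 0.52109606 -0.29952041]
c [ 0.44411185 -0.34440104]
scene [[455, 140], [492, 193], [420, 211], [391, 148]]
((483.87103271484375, 305.01788330078125), (217.89523315429688, 219.32940673828125), 16.34353256225586)
pad ((468.5959167480469, -19.869014739990234), (126.65238189697266, 31.95184898376465), 6.829887390136719)
side [[384, 266], [414, 338], [328, 357], [310, 278]]
((481.1200866699219, 313.6680908203125), (222.01181030273438, 233.69386291503906), 16.344297409057617)
pad ((464.2862548828125, 11.080703735351562), (128.0277862548828, 95.93862915039062), 7.646748065948486)
```

Call:
{"api": "step_arm", "payload": {
  "deltas": [
    [-0.05,-0.005,0,0,0,0,-1],
    [-0.1,-0.01,0,0,0,0,-1],
    [-0.15,-0.015,0,0,0,0,-1],
    [-0.2,-0.02,-0.0,0,0,0,-1],
    [-0.24,-0.025,0.0,0,0,0,-1],
    [-0.257,-0.025,0.02,0,0,0,-1],
    [-0.257,-0.025,0.06,0,0,0,-1],
    [-0.257,-0.025,0.08,0,0,0,-1],
    [-0.257,-0.025,0.08,0,0,0,-1],
    [-0.257,-0.025,0.08,0,0,0,-1]
  ]
}}

```text
time: 1.15
tool_pos: [0.5999, -0.2569, 0.1593]
tool_rot: [-0.0, 0.707, 0.707, -0.0]
contact_force: [0.3, 0.4, 0.9]
gripper_width: 1.0
```

```bash
python3 - <<'E'
from h import *
np.set_printoptions(precision=4,suppress=True)
print(manip.state()["tool_pos"])
c=manip.get_calibration("wrist");f=manip.grab_frame("wrist");cv2.imwrite("pics/w1.png",f[:,:,::-1])
np.save("w1.npy",[c],allow_pickle=True)
for p in [(.597,-.257),(.573,-.384),(.445,-.355),(.523,-.307),(.475,-.227)]: print(p,proj(c,[*p,.092]))
f=manip.grab_frame("scene");cv2.imwrite("pics/s1.png",f[:,:,::-1])
E
```

```text
[ 0.5999 -0.2569  0.1593]
(0.597, -0.257) [319.4329 216.872 ]
(0.573, -0.384) [288.7311 371.3991]
(0.445, -0.355) [114.5009 340.4533]
(0.523, -0.307) [213.3042 283.9496]
(0.475, -0.227) [122.9736 171.8557]
```

View pics/w1.png

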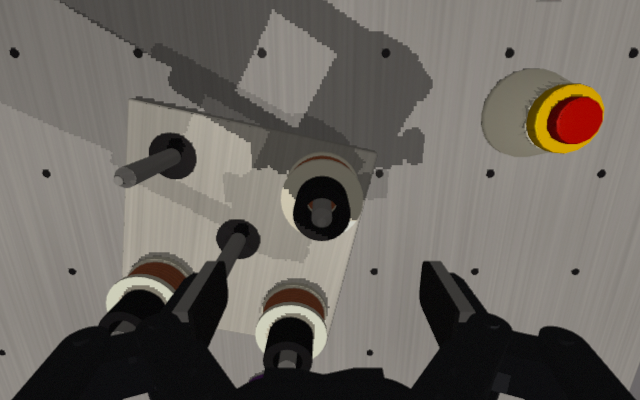

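View pics/s1.png

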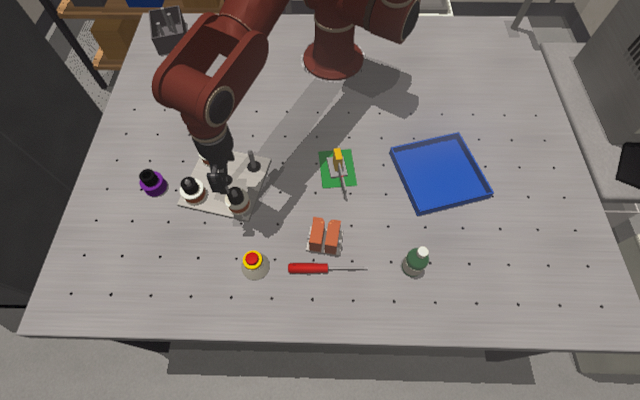

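The wrist view shows the post tip inside the collar at (321,212), 5 px from the predicted point. The empty post tip is at (124,179), and the e-stop at (570,115) is clear of the fingers.

```bash
python3 - <<'E'
from h import *
c=np.load("w1.npy",allow_pickle=True)[0]
print(ray(c,321,211,.092),ray(c,124,179,.092),ray(c,570,118,.067),ray(c,287,360,.092))
im=cv2.imread("pics/w1.png");g=im[140:260,250:400].max(2);m=(g<40).astype('u1')
k,l,st,ce=cv2.connectedComponentsWithStats(m);i=1+np.argmax(st[1:,4]);print(st[i],ce[i]+[250,140])
E
```

```text
[ 0.59802628 -0.2529373   0.092     ] [ 0.47479193 -0.23158697  0.092     ] [ 0.76336255 -0.19639816  0.067     ] [ 0.57203953 -0.3730813   0.092     ]
[  43   36   57   65 2290] [321.42052402 207.66200873]
```

Call:
{"api": "step_arm", "payload": {
  "deltas": [
    [0.002,-0.001,0.03,0,0,0,-1],
    [0.002,-0.001,0.06,0,0,0,-1],
    [0.002,-0.001,0.085,0,0,0,-1],
    [0.002,-0.001,0.098,0,0,0,-1],
    [0.002,-0.001,0.098,0,0,0,-1],
    [0.002,-0.001,0.098,0,0,0,1],
    [0.002,-0.001,0.098,0,0,0,1],
    [0.002,-0.001,0.098,0,0,0,1],
    [0.002,-0.001,0.098,0,0,0,1],
    [0.002,-0.001,0.098,0,0,0,1],
    [0.002,-0.001,0.098,0,0,0,1],
    [0.002,-0.001,0.098,0,0,0,1],
    [0.002,-0.001,0.098,0,0,0,1]
  ]
}}

```text
time: 2.55
tool_pos: [0.5998, -0.2557, 0.0636]
tool_rot: [0.001, 0.707, 0.707, 0.0]
contact_force: [-2.4, 1.2, 5.5]
gripper_width: 0.455
```

Call:
{"api": "step_arm", "payload": {
  "deltas": [
    [0,0,-0.01,0,0,0,1],
    [0,0,-0.03,0,0,0,1],
    [0,0,-0.06,0,0,0,1],
    [0,0,-0.09,0,0,0,1],
    [0,0,-0.12,0,0,0,1],
    [0,0,-0.15,0,0,0,1],
    [0,0,-0.17,0,0,0,1],
    [0,0,-0.17,0,0,0,1],
    [0,0,-0.17,0,0,0,1]
  ]
}}

```text
time: 3.45
tool_pos: [0.5988, -0.2548, 0.2309]
tool_rot: [-0.0, 0.707, 0.707, 0.0]
contact_force: [0.1, -0.1, -2.8]
gripper_width: 0.457
```

```bash
python3 - <<'E'
from h import *
f=manip.grab_frame("side");g=manip.grab_frame("scene");cv2.imwrite("pics/l1.png",np.hstack([cv2.resize(x[:,:,::-1],(400,250)) for x in (f,g)]))
cv2.imwrite("pics/side2.png",f[:,:,::-1]);cv2.imwrite("pics/scene2.png",g[:,:,::-1])
E
```

```text
(no output)
```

View pics/l1.png

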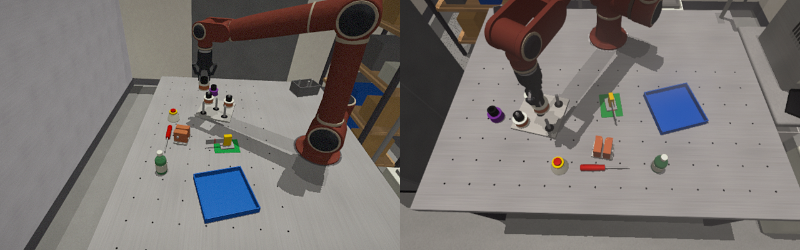

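The coil is held clear of its post. Moving on to the tray.

Call:
{"api": "step_arm", "payload": {
  "deltas": [
    [0.02,-0.002,0,0,0,0,1],
    [0.06,-0.007,0,0,0,0,1],
    [0.105,-0.013,0,0,0,0,1],
    [0.15,-0.018,0,0,0,0,1],
    [0.195,-0.023,0,0,0,0,1],
    [0.24,-0.029,0,0,0,0,1],
    [0.285,-0.034,0,0,0,0,1],
    [0.33,-0.04,0,0,0,0,1],
    [0.375,-0.045,0,0,0,0,1],
    [0.42,-0.05,0,0,0,0,1],
    [0.465,-0.056,0,0,0,0,1],
    [0.51,-0.061,0,0,0,0,1],
    [0.55,-0.066,0,0,0,0,1],
    [0.59,-0.071,0,0,0,0,1],
    [0.62,-0.074,0,0,0,0,1],
    [0.635,-0.076,0,0,0,0,1],
    [0.635,-0.076,0,0,0,0,1],
    [0.635,-0.076,0,0,0,0,1]
  ]
}}

```text
time: 5.35
tool_pos: [0.5224, 0.3794, 0.2303]
tool_rot: [0.0, 0.707, 0.707, -0.001]
contact_force: [0.7, 0.3, -3.0]
gripper_width: 0.46
```

```bash
python3 - <<'E'
from h import *
print(manip.state()["tool_pos"],manip.state()["joint_pos"])
c=manip.get_calibration("wrist");f=manip.grab_frame("wrist");cv2.imwrite("pics/w2.png",f[:,:,::-1])
np.save("w2.npy",[c],allow_pickle=True)
f=manip.grab_frame("side");cv2.imwrite("pics/sd2.png",f[:,:,::-1])
E
```

```text
[0.5224452  0.37944526 0.23027692] [ 5.13273457e-01  1.07516306e-01  1.57006865e+00 -6.90442614e-04
  1.46599186e+00  5.13112166e-01]
```

View pics/w2.png

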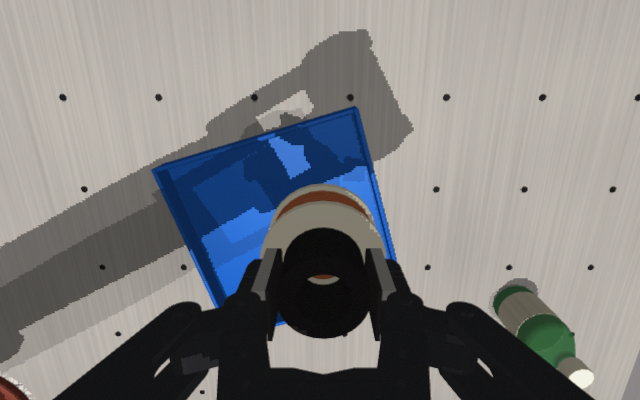

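View pics/sd2.png

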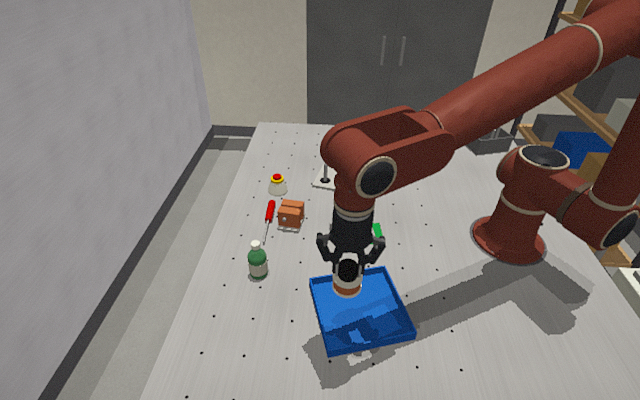

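```bash
python3 - <<'E'
from h import *
c=np.load("w2.npy",allow_pickle=True)[0]
a,b=ray(c,153,169,.03),ray(c,357,107,.03);d=(b-a)[:2];L=np.hypot(*d);e=d/L
n=np.array([e[1],-e[0]])
print(a,b,L,np.degrees(np.arctan2(d[1],d[0])),"ctr",(a+b)[:2]/2+n*.11)
s=manip.get_calibration("scene")
for q in [(459,134.5),(492,193),(419,213),(391,147)]: print(ray(s,*q,.03))
s=manip.get_calibration("side")
for q in [(310,276),(384,266),(414,334),(328,350)]: print(ray(s,*q,.03))
E
```

```text
[0.3471035  0.37960014 0.03      ] [0.55453987 0.44113522 0.03      ] 0.21637100857300756 16.522755716590865 ctr [0.48210525 0.30490992]
[0.35735535 0.38003222 0.03      ]
[0.55795854 0.43701087 0.03      ]
[0.62359887 0.23044843 0.03      ]
[0.40798934 0.1723235  0.03      ]
[0.61362809 0.22604201 0.03      ]
[0.40787469 0.17412306 0.03      ]
[0.35198673 0.38484379 0.03      ]
[0.55451545 0.43980623 0.03      ]
```

Call:
{"api": "step_arm", "payload": {
  "deltas": [
    [0,0,0.03,0,0,0,1],
    [0,0,0.07,0,0,0,1],
    [0,0,0.11,0,0,0,1],
    [0,0,0.14,0,0,0,1],
    [0,0,0.155,0,0,0,1],
    [0,0,0.163,0,0,0,1],
    [0,0,0.168,0,0,0,1],
    [0,0,0.171,0,0,0,1],
    [0,0,0.173,0,0,0,1],
    [0,0,0.174,0,0,0,1],
    [0,0,0.174,0,0,0,1]
  ]
}}

```text
time: 6.55
tool_pos: [0.5233, 0.3803, 0.058]
tool_rot: [0.0, 0.707, 0.707, 0.001]
contact_force: [0.1, 0.1, -3.2]
gripper_width: 0.46
```

Call:
{"api": "step_arm", "payload": {
  "deltas": [
    [0,0,0.001,0,0,0,1],
    [0,0,0.002,0,0,0,1],
    [0,0,0.003,0,0,0,1],
    [0,0,0.003,0,0,0,1]
  ]
}}

```text
time: 6.95
tool_pos: [0.5233, 0.3805, 0.0566]
tool_rot: [-0.0, 0.707, 0.707, 0.0]
contact_force: [-5.4, -1.6, 7.4]
gripper_width: 0.458
```

Contact with the floor. Release gently, rise, then head for the next coil.

Call:
{"api": "step_arm", "payload": {
  "deltas": [
    [0,0,-0.001,0,0,0,0.2],
    [0,0,-0.001,0,0,0,-0.2],
    [0,0,-0.001,0,0,0,-0.6],
    [0,0,-0.001,0,0,0,-1],
    [0,0,-0.001,0,0,0,-1],
    [0,0,-0.03,0,0,0,-1],
    [0,0,-0.07,0,0,0,-1],
    [0,0,-0.11,0,0,0,-1],
    [0,0,-0.15,0,0,0,-1],
    [0,0,-0.175,0,0,0,-1],
    [0,0,-0.175,0,0,0,-1]
  ]
}}

```text
time: 8.05
tool_pos: [0.5253, 0.3813, 0.2355]
tool_rot: [0.001, 0.707, 0.707, 0.005]
contact_force: [1.3, 0.2, 1.1]
gripper_width: 0.999
```

```bash
python3 - <<'E'
from h import *
print(manip.state()["tool_pos"])
f=manip.grab_frame("side");cv2.imwrite("pics/sd3.png",cv2.resize(f[150:390,220:460,::-1],None,fx=2.4,fy=2.4))
E
```

```text
[0.52528816 0.3813141  0.23546642]
```

View pics/sd3.png

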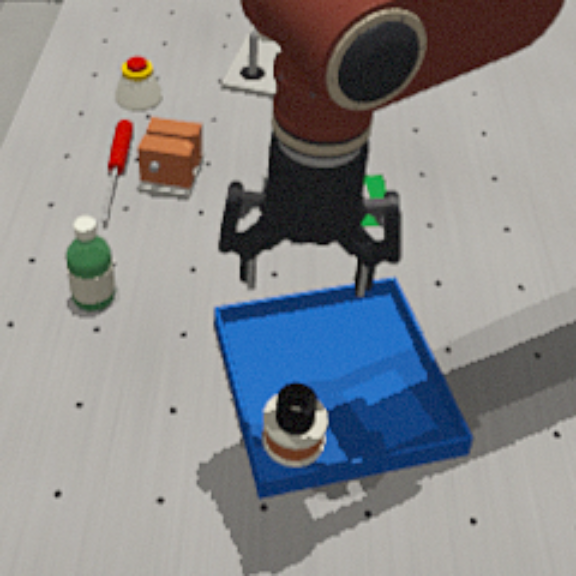

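The first coil stands upright in the tray's far corner. Going to the second coil, the one on the nest corner near the purple decoy. The decoy stands off the plate.

Call:
{"api": "step_arm", "payload": {
  "deltas": [
    [-0.03,0.002,0,0,0,0,-1],
    [-0.08,0.005,0,0,0,0,-1],
    [-0.13,0.008,0,0,0,0,-1],
    [-0.18,0.012,0,0,0,0,-1],
    [-0.23,0.015,0,0,0,0,-1],
    [-0.28,0.018,0,0,0,0,-1],
    [-0.33,0.021,0,0,0,0,-1],
    [-0.38,0.024,0,0,0,0,-1],
    [-0.43,0.028,0,0,0,0,-1],
    [-0.48,0.031,0,0,0,0,-1],
    [-0.53,0.034,0,0,0,0,-1],
    [-0.58,0.037,0,0,0,0,-1],
    [-0.63,0.04,0,0,0,0,-1],
    [-0.68,0.044,0,0,0,0,-1],
    [-0.73,0.047,0,0,0,0,-1],
    [-0.76,0.049,0.02,0,0,0,-1],
    [-0.76,0.049,0.06,0,0,0,-1],
    [-0.76,0.049,0.075,0,0,0,-1],
    [-0.76,0.049,0.075,0,0,0,-1],
    [-0.76,0.049,0.075,0,0,0,-1]
  ]
}}

```text
time: 10.1
tool_pos: [0.572, -0.3791, 0.154]
tool_rot: [-0.001, 0.707, 0.707, -0.0]
contact_force: [0.4, -0.0, 0.6]
gripper_width: 0.998
```

```bash
python3 - <<'E'
from h import *
print(manip.state()["tool_pos"])
c=manip.get_calibration("wrist");f=manip.grab_frame("wrist");cv2.imwrite("pics/w3.png",f[:,:,::-1])
np.save("w3.npy",[c],allow_pickle=True)
E
```

```text
[ 0.57197822 -0.3790982   0.15395491]
```

View pics/w3.png

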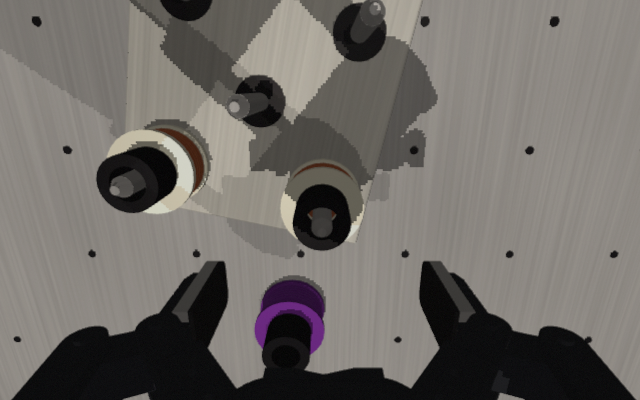

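The wrist view shows the copper coil with the post tip at (321,222), the last coil's tip at (120,190), and the purple one at (287,355) outside the reach of the fingers.

```bash
python3 - <<'E'
from h import *
c=np.load("w3.npy",allow_pickle=True)[0]
for q in [(321,221),(120,189),(235,105),(373,12)]: print(ray(c,*q,.092))
print(ray(c,286,355,.066))
E
```

```text
[ 0.57010652 -0.3798954   0.092     ]
[ 0.44642329 -0.35881584  0.092     ]
[ 0.52123334 -0.30887816  0.092     ]
[ 0.59759066 -0.2616505   0.092     ]
[ 0.54076092 -0.50994515  0.066     ]
```

Call:
{"api": "step_arm", "payload": {
  "deltas": [
    [-0.001,-0.001,0.03,0,0,0,-1],
    [-0.001,-0.001,0.06,0,0,0,-1],
    [-0.001,-0.001,0.08,0,0,0,-1],
    [-0.001,-0.001,0.09,0,0,0,-1],
    [-0.001,-0.001,0.091,0,0,0,-1],
    [-0.001,-0.001,0.091,0,0,0,1],
    [-0.001,-0.001,0.091,0,0,0,1],
    [-0.001,-0.001,0.091,0,0,0,1],
    [-0.001,-0.001,0.091,0,0,0,1],
    [-0.001,-0.001,0.091,0,0,0,1],
    [-0.001,-0.001,0.091,0,0,0,1],
    [-0.001,-0.001,0.091,0,0,0,1],
    [-0.001,-0.001,0.091,0,0,0,1]
  ]
}}

```text
time: 11.45
tool_pos: [0.5716, -0.3817, 0.0654]
tool_rot: [0.001, 0.707, 0.707, -0.0]
contact_force: [-2.8, 1.0, 5.5]
gripper_width: 0.455
```

Call:
{"api": "step_arm", "payload": {
  "deltas": [
    [0,0,-0.01,0,0,0,1],
    [0,0,-0.03,0,0,0,1],
    [0,0,-0.06,0,0,0,1],
    [0,0,-0.09,0,0,0,1],
    [0,0,-0.12,0,0,0,1],
    [0,0,-0.15,0,0,0,1],
    [0,0,-0.167,0,0,0,1],
    [0,0,-0.167,0,0,0,1],
    [0,0,-0.167,0,0,0,1]
  ]
}}

```text
time: 12.35
tool_pos: [0.5706, -0.3807, 0.2291]
tool_rot: [-0.001, 0.707, 0.707, -0.0]
contact_force: [-0.2, -0.4, -3.4]
gripper_width: 0.457
```

Call:
{"api": "step_arm", "payload": {
  "deltas": [
    [0.02,-0.001,0,0,0,0,1],
    [0.06,-0.001,0,0,0,0,1],
    [0.105,-0.002,0,0,0,0,1],
    [0.15,-0.004,0,0,0,0,1],
    [0.195,-0.005,0,0,0,0,1],
    [0.24,-0.006,0,0,0,0,1],
    [0.285,-0.007,0,0,0,0,1],
    [0.33,-0.008,0,0,0,0,1],
    [0.375,-0.009,0,0,0,0,1],
    [0.42,-0.01,0,0,0,0,1],
    [0.465,-0.011,0,0,0,0,1],
    [0.51,-0.013,0,0,0,0,1],
    [0.555,-0.014,0,0,0,0,1],
    [0.6,-0.015,0,0,0,0,1],
    [0.63,-0.016,0,0,0,0,1],
    [0.648,-0.016,0,0,0,0,1],
    [0.648,-0.016,0,0,0,0,1],
    [0.648,-0.016,0,0,0,0,1]
  ]
}}

```text
time: 14.15
tool_pos: [0.5545, 0.2663, 0.2287]
tool_rot: [-0.0, 0.707, 0.707, -0.001]
contact_force: [0.6, -0.5, -2.5]
gripper_width: 0.452
```

```bash
python3 - <<'E'
from h import *
print(manip.state()["tool_pos"])
c=manip.get_calibration("wrist");f=manip.grab_frame("wrist");cv2.imwrite("pics/w4.png",f[:,:,::-1])
np.save("w4.npy",[c],allow_pickle=True)
ct=np.array([.483,.306]);a=np.radians(16.4);R=np.array([[np.cos(a),-np.sin(a)],[np.sin(a),np.cos(a)]])
for o in [(-.11,.11),(.11,.11),(.11,-.11),(-.11,-.11)]: print(proj(c,[*(ct+R@o),.03]))
E
```

```text
[0.55454162 0.26626483 0.22870539]
[96.95884277 47.78874088]
[327.52245531 -31.24251974]
[385.70915795 201.7075444 ]
[192.72375653 254.47161365]
```

View pics/w4.png

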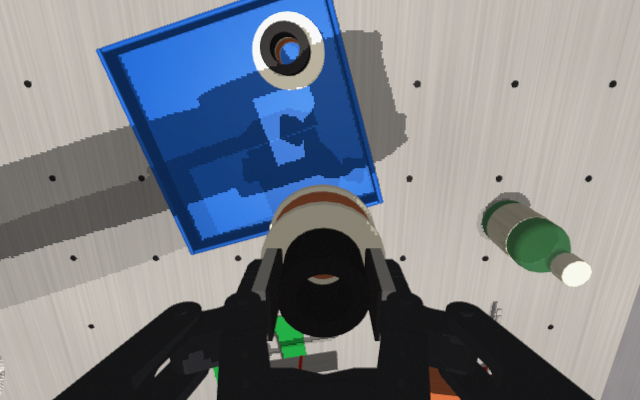

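The tray is unmoved: its corners at (97,50), (382,202) and (192,254) match the prediction to about 4 px. Lowering.

Call:
{"api": "step_arm", "payload": {
  "deltas": [
    [0,0,0.03,0,0,0,1],
    [0,0,0.07,0,0,0,1],
    [0,0,0.11,0,0,0,1],
    [0,0,0.14,0,0,0,1],
    [0,0,0.155,0,0,0,1],
    [0,0,0.163,0,0,0,1],
    [0,0,0.167,0,0,0,1],
    [0,0,0.169,0,0,0,1],
    [0,0,0.171,0,0,0,1],
    [0,0,0.172,0,0,0,1],
    [0,0,0.172,0,0,0,1]
  ]
}}

```text
time: 15.3
tool_pos: [0.5553, 0.2672, 0.059]
tool_rot: [0.0, 0.707, 0.707, 0.0]
contact_force: [-0.7, 0.1, -3.4]
gripper_width: 0.455
```

Call:
{"api": "step_arm", "payload": {
  "deltas": [
    [0,0,0.001,0,0,0,1],
    [0,0,0.002,0,0,0,1],
    [0,0,0.003,0,0,0,1],
    [0,0,0.003,0,0,0,1]
  ]
}}

```text
time: 15.7
tool_pos: [0.5555, 0.2675, 0.0585]
tool_rot: [0.0, 0.707, 0.707, 0.0]
contact_force: [-7.4, -1.9, 12.4]
gripper_width: 0.455
```

Call:
{"api": "step_arm", "payload": {
  "deltas": [
    [0,0,-0.001,0,0,0,0.2],
    [0,0,-0.001,0,0,0,-0.2],
    [0,0,-0.001,0,0,0,-0.6],
    [0,0,-0.001,0,0,0,-1],
    [0,0,-0.001,0,0,0,-1],
    [0,0,-0.03,0,0,0,-1],
    [0,0,-0.07,0,0,0,-1],
    [0,0,-0.11,0,0,0,-1],
    [0,0,-0.15,0,0,0,-1],
    [0,0,-0.173,0,0,0,-1],
    [0,0,-0.173,0,0,0,-1]
  ]
}}

```text
time: 16.8
tool_pos: [0.5574, 0.2678, 0.2339]
tool_rot: [0.002, 0.707, 0.707, 0.004]
contact_force: [-0.1, -0.6, 0.5]
gripper_width: 1.0
```

Call:
{"api": "step_arm", "payload": {
  "deltas": [
    [-0.03,-0.005,0,0,0,0,-1],
    [-0.08,-0.014,0,0,0,0,-1],
    [-0.13,-0.023,0,0,0,0,-1],
    [-0.18,-0.031,0,0,0,0,-1],
    [-0.23,-0.04,0,0,0,0,-1],
    [-0.28,-0.049,0,0,0,0,-1],
    [-0.33,-0.058,0,0,0,0,-1],
    [-0.38,-0.066,0,0,0,0,-1],
    [-0.43,-0.075,0,0,0,0,-1],
    [-0.48,-0.084,0,0,0,0,-1],
    [-0.53,-0.093,0,0,0,0,-1],
    [-0.58,-0.101,0,0,0,0,-1],
    [-0.61,-0.107,0,0,0,0,-1],
    [-0.624,-0.109,0.02,0,0,0,-1],
    [-0.624,-0.109,0.06,0,0,0,-1],
    [-0.624,-0.109,0.075,0,0,0,-1],
    [-0.624,-0.109,0.075,0,0,0,-1],
    [-0.624,-0.109,0.075,0,0,0,-1]
  ]
}}

```text
time: 18.6
tool_pos: [0.4462, -0.3566, 0.1534]
tool_rot: [-0.0, 0.707, 0.707, -0.0]
contact_force: [-0.0, 0.9, 0.5]
gripper_width: 1.001
```

```bash
python3 - <<'E'
from h import *
print(manip.state()["tool_pos"])
c=manip.get_calibration("wrist");f=manip.grab_frame("wrist");cv2.imwrite("pics/w5.png",f[:,:,::-1])
np.save("w5.npy",[c],allow_pickle=True);print(proj(c,[.4464,-.3588,.092]))
f=manip.grab_frame("scene");cv2.imwrite("pics/s5.png",f[:,:,::-1])
E
```

```text
[ 0.44615727 -0.35661499  0.15339667]
[324.28152804 223.34542872]
```

View pics/w5.png

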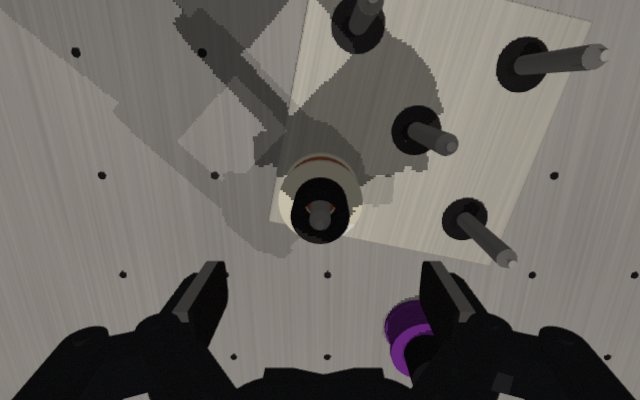

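View pics/s5.png

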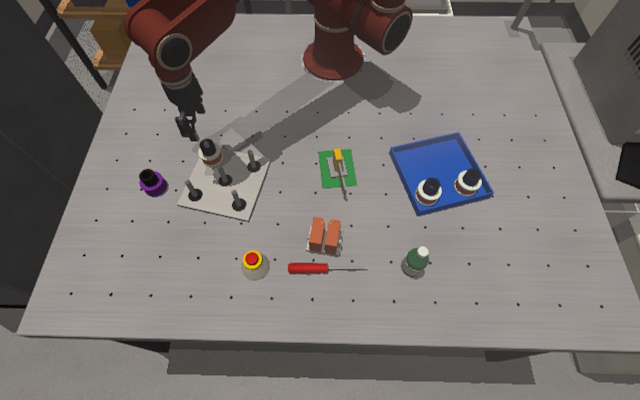

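Two coils stand in the tray at (429,190) and (468,182). The last coil is centred, with its tip at (320,216). Descend, grip and lift.

Call:
{"api": "step_arm", "payload": {
  "deltas": [
    [0,-0.001,0.03,0,0,0,-1],
    [0,-0.001,0.06,0,0,0,-1],
    [0,-0.001,0.08,0,0,0,-1],
    [0,-0.001,0.089,0,0,0,-1],
    [0,-0.001,0.09,0,0,0,-1],
    [0,-0.001,0.09,0,0,0,1],
    [0,-0.001,0.09,0,0,0,1],
    [0,-0.001,0.09,0,0,0,1],
    [0,-0.001,0.09,0,0,0,1],
    [0,-0.001,0.09,0,0,0,1],
    [0,-0.001,0.09,0,0,0,1],
    [0,-0.001,0.09,0,0,0,1],
    [0,-0.001,0.09,0,0,0,1]
  ]
}}

```text
time: 20.0
tool_pos: [0.4457, -0.358, 0.065]
tool_rot: [0.001, 0.707, 0.707, -0.0]
contact_force: [-0.4, 0.6, 6.0]
gripper_width: 0.453
```

Call:
{"api": "step_arm", "payload": {
  "deltas": [
    [0,0,-0.01,0,0,0,1],
    [0,0,-0.03,0,0,0,1],
    [0,0,-0.06,0,0,0,1],
    [0,0,-0.09,0,0,0,1],
    [0,0,-0.12,0,0,0,1],
    [0,0,-0.15,0,0,0,1],
    [0,0,-0.167,0,0,0,1],
    [0,0,-0.167,0,0,0,1],
    [0,0,-0.167,0,0,0,1]
  ]
}}

```text
time: 20.9
tool_pos: [0.4446, -0.3566, 0.2291]
tool_rot: [-0.001, 0.707, 0.707, 0.0]
contact_force: [-0.6, 0.0, -2.8]
gripper_width: 0.453
```

Call:
{"api": "step_arm", "payload": {
  "deltas": [
    [0.02,0.003,0,0,0,0,1],
    [0.06,0.01,0,0,0,0,1],
    [0.1,0.02,0,0,0,0,1],
    [0.14,0.025,0,0,0,0,1],
    [0.18,0.03,0,0,0,0,1],
    [0.22,0.03,0,0,0,0,1],
    [0.26,0.03,0,0,0,0,1],
    [0.3,0.03,0,0,0,0,1],
    [0.34,0.03,0,0,0,0,1],
    [0.38,0.03,0,0,0,0,1],
    [0.42,0.025,0,0,0,0,1],
    [0.46,0.02,0,0,0,0,1],
    [0.5,0.01,0,0,0,0,1],
    [0.54,0.003,0,0,0,0,1],
    [0.57,0,0,0,0,0,1],
    [0.591,0,0,0,0,0,1],
    [0.591,0,0,0,0,0,1],
    [0.591,0,0,0,0,0,1]
  ]
}}

```text
time: 22.7
tool_pos: [0.4436, 0.2341, 0.2284]
tool_rot: [-0.001, 0.707, 0.708, -0.002]
contact_force: [0.1, 0.2, -2.2]
gripper_width: 0.453
```

```bash
python3 - <<'E'
from h import *
print(manip.state()["tool_pos"])
c=manip.get_calibration("wrist");f=manip.grab_frame("wrist");cv2.imwrite("pics/w6.png",f[:,:,::-1])
np.save("w6.npy",[c],allow_pickle=True)
ct=np.array([.483,.306]);a=np.radians(16.4);R=np.array([[np.cos(a),-np.sin(a)],[np.sin(a),np.cos(a)]])
for o in [(-.11,.11),(.11,.11),(.11,-.11),(-.11,-.11)]: print(proj(c,[*(ct+R@o),.03]))
E
```

```text
[0.44358342 0.23409676 0.22835874]
[214.81288905   8.02609283]
[462.62502401 -76.47474582]
[496.40133458 172.42938471]
[291.66062347 227.99420974]
```

View pics/w6.png

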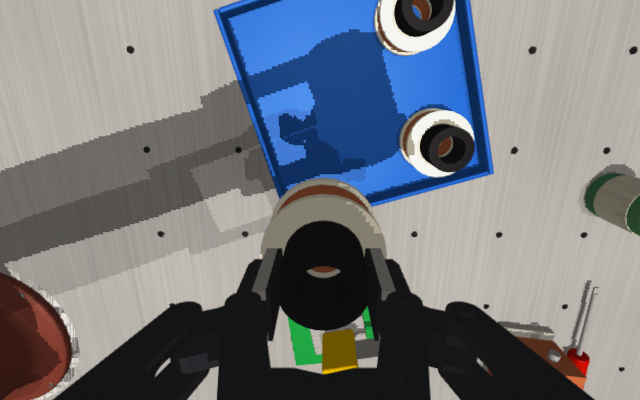

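The tray is unmoved, with corners at (214,9) and (492,173) as predicted. Lowering.

Call:
{"api": "step_arm", "payload": {
  "deltas": [
    [0,0,0.03,0,0,0,1],
    [0,0,0.07,0,0,0,1],
    [0,0,0.11,0,0,0,1],
    [0,0,0.14,0,0,0,1],
    [0,0,0.155,0,0,0,1],
    [0,0,0.163,0,0,0,1],
    [0,0,0.167,0,0,0,1],
    [0,0,0.169,0,0,0,1],
    [0,0,0.171,0,0,0,1],
    [0,0,0.172,0,0,0,1],
    [0,0,0.172,0,0,0,1]
  ]
}}

```text
time: 23.85
tool_pos: [0.4454, 0.2342, 0.0589]
tool_rot: [0.0, 0.707, 0.707, 0.001]
contact_force: [0.6, -0.3, -1.8]
gripper_width: 0.448
```

Call:
{"api": "step_arm", "payload": {
  "deltas": [
    [0,0,0.001,0,0,0,1],
    [0,0,0.002,0,0,0,1],
    [0,0,0.002,0,0,0,1]
  ]
}}

```text
time: 24.15
tool_pos: [0.4455, 0.2343, 0.0581]
tool_rot: [0.0, 0.707, 0.707, 0.0]
contact_force: [-4.4, -1.5, 7.9]
gripper_width: 0.45
```

Call:
{"api": "step_arm", "payload": {
  "deltas": [
    [0,0,-0.001,0,0,0,0.2],
    [0,0,-0.001,0,0,0,-0.2],
    [0,0,-0.001,0,0,0,-0.6],
    [0,0,-0.001,0,0,0,-1],
    [0,0,-0.001,0,0,0,-1],
    [0,0,-0.03,0,0,0,-1],
    [0,0,-0.07,0,0,0,-1],
    [0,0,-0.11,0,0,0,-1],
    [0,0,-0.15,0,0,0,-1],
    [0,0,-0.173,0,0,0,-1],
    [0,0,-0.173,0,0,0,-1]
  ]
}}

```text
time: 25.25
tool_pos: [0.4473, 0.2348, 0.2344]
tool_rot: [0.002, 0.707, 0.707, 0.004]
contact_force: [0.2, 0.3, 0.2]
gripper_width: 0.999
```

Call:
{"api": "step_arm", "payload": {
  "deltas": [
    [-0.03,0.01,0,0,0,0,-1],
    [-0.06,0.03,0,0,0,0,-1],
    [-0.1,0.05,0,0,0,0,-1],
    [-0.14,0.07,0,0,0,0,-1],
    [-0.18,0.09,0,0,0,0,-1],
    [-0.22,0.105,0,0,0,0,-1],
    [-0.25,0.12,0,0,0,0,-1],
    [-0.265,0.13,0,0,0,0,-1],
    [-0.265,0.13,0,0,0,0,-1],
    [-0.265,0.13,0,0,0,0,-1],
    [-0.265,0.13,0,0,0,0,-1]
  ]
}}

```text
time: 26.35
tool_pos: [0.5745, -0.0296, 0.2288]
tool_rot: [-0.001, 0.707, 0.708, -0.0]
contact_force: [-0.8, 0.0, -0.3]
gripper_width: 1.0
```

```bash
python3 - <<'E'
from h import *
print(manip.state()["tool_pos"])
c=manip.get_calibration("wrist");f=manip.grab_frame("wrist");cv2.imwrite("pics/w7.png",f[:,:,::-1])
np.save("w7.npy",[c],allow_pickle=True)
f=manip.grab_frame("scene");cv2.imwrite("pics/s7.png",f[:,:,::-1])
f=manip.grab_frame("side");cv2.imwrite("pics/sd7.png",f[:,:,::-1])
E
```

```text
[ 0.57446346 -0.02961738  0.22880804]
```

View pics/w7.png

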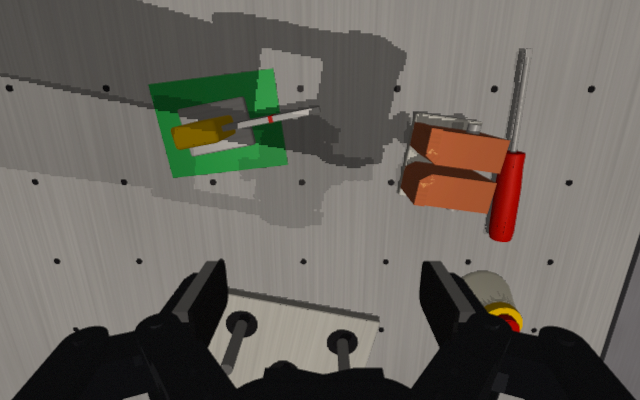

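View pics/s7.png

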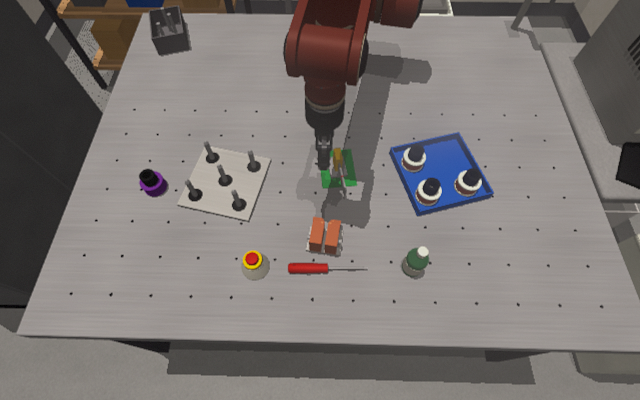

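View pics/sd7.png

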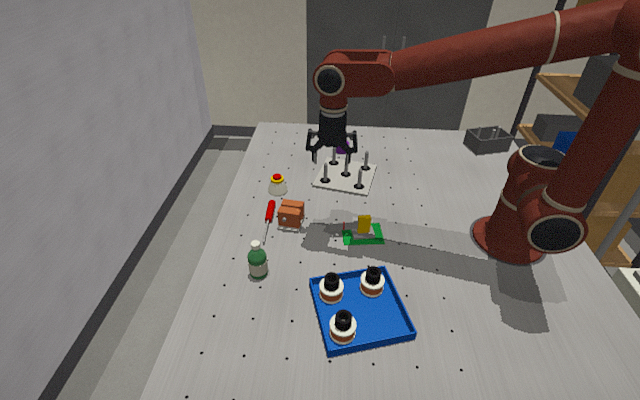

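All three coils stand in the tray and the nest is empty. Enlarging the wrist view for the gauge and jaws.

```bash
python3 - <<'E'
import cv2
f=cv2.imread('pics/w7.png')
cv2.imwrite('pics/c7a.png',cv2.resize(f[60:190,140:330],None,fx=4,fy=4,interpolation=cv2.INTER_CUBIC))
cv2.imwrite('pics/c7b.png',cv2.resize(f[100:225,385:530],None,fx=5,fy=5,interpolation=cv2.INTER_CUBIC)[:600])
E
```

View pics/c7a.png

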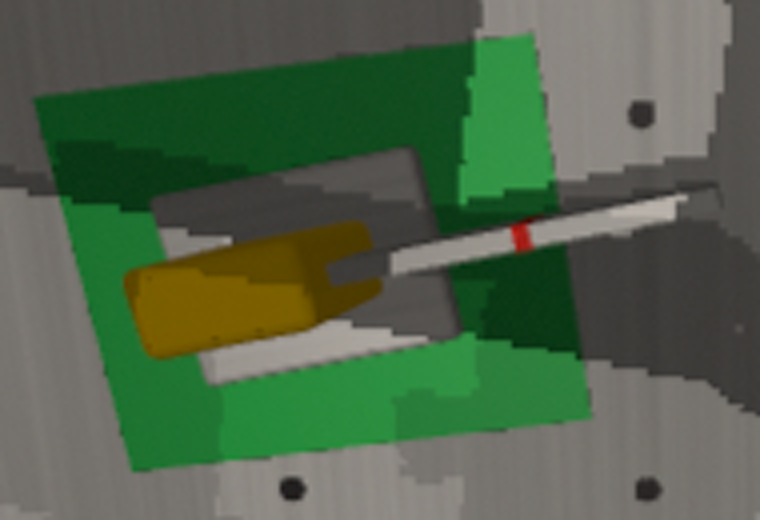

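View pics/c7b.png

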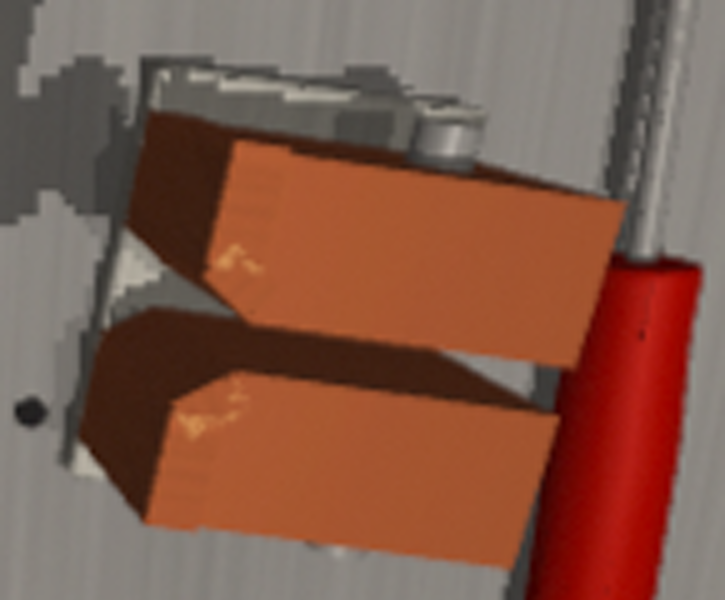

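```bash
cat > m2.py <<'E'
from h import *
np.set_printoptions(precision=4,suppress=True)
c=np.load("w7.npy",allow_pickle=True)[0]
J=lambda x,y:ray(c,385+(x+.5)/5-.5,100+(y+.5)/5-.5,.07)[:2]
uo,ub,ui,uf,ug=J(235,140),J(625,203),J(575,368),J(205,272),J(248,325)
lf,lg,lb,lo,lfo=J(172,403),J(240,372),J(558,415),J(513,570),J(148,523)
ang=lambda d:np.degrees(np.arctan2(d[1],d[0]))
print("inner edges",ang(ui-ug),ang(lb-lg),"outer",ang(ub-uo),ang(lo-lfo),"front",ang(uo-lfo),"back",ang(ub-lo))
print("front mid",(uo+lfo)/2,(uf+lf)/2,"widths",np.linalg.norm(uo-lfo),np.linalg.norm(uf-lf),"back mid",(ui+lb)/2,(ub+lo)/2,"gapstart mid",(ug+lg)/2,np.linalg.norm(ug-lg),np.linalg.norm(ui-lb))
print("len",np.linalg.norm(ub-uo),np.linalg.norm(lo-lfo))
G=lambda x,y,z:ray(c,140+(x+.5)/4-.5,60+(y+.5)/4-.5,z)[:2]
a,b,d,e=G(127,272,.072),G(297,238,.072),G(316,326,.072),G(152,358,.072)
print("handle",ang(b-a),ang(d-e),np.linalg.norm(b-a),np.linalg.norm(d-e),np.linalg.norm(a-e),"ctr",(a+b+d+e)/4)
f=[G(152,200,.01),G(410,150,.01),G(462,333,.01),G(208,383,.01)]
print("foot ctr",sum(f)/4,ang(f[1]-f[0]),ang(f[2]-f[3]),np.linalg.norm(f[1]-f[0]),np.linalg.norm(f[2]-f[3]))
p=[G(37,98,0),G(534,35,0),G(591,417,0),G(134,470,0)]
print("pad ctr",sum(p)/4,ang(p[1]-p[0]),ang(p[2]-p[3]),np.linalg.norm(p[1]-p[0]))
print("mark top",G(519,228,.055),"blade",ang(G(675,205,.055)-G(395,262,.055)))
E
python3 m2.py
```

```text
inner edges -7.445569676939152 -7.721600992749354 outer -8.816113923168308 -7.588275186333391 front 82.64564218130401 back 82.44517362575586
front mid [ 0.6632 -0.0176] [ 0.6629 -0.0176] widths 0.07076275655471295 0.024313747843563226 back mid [ 0.7324 -0.0273] [ 0.7325 -0.0276] gapstart mid [ 0.6731 -0.0194] 0.008672860428866145 0.00895284411038363
len 0.07021221987763437 0.06994763328214793
handle 10.928785030413072 10.890823238556935 0.037945493289646796 0.03729751403173018 0.018786006854836286 ctr [0.4632 0.0117]
foot ctr [0.4628 0.0115] 10.45691026922942 11.069611827273247 0.06816467313297485 0.07000863061391177
pad ctr [0.4642 0.0119] 6.796620391938506 6.7926319068617955 0.12964745058626126
mark top [0.5254 0.0254] blade 11.220236342226539
```

Measurements are consistent with the given sizes (jaws 70.8 wide, gap 8.7–9.0, mouth 24, handle 38x19 mm):
- Jaw mouth: (0.663, -0.0176), yaw -7.8°
- Gauge: (0.463, 0.0117), yaw 10.9°
- Pad: (0.464, 0.012), yaw 6.8°

Turn the tool so that its x lies along the gauge's x, above the handle.

Call:
{"api": "step_arm", "payload": {
  "deltas": [
    [0.004,-0.01,0,0,0,0.13,-1],
    [0.008,-0.02,0,0,0,0.26,-1],
    [0.012,-0.03,0,0,0,0.39,-1],
    [0.016,-0.045,0,0,0,0.52,-1],
    [0.02,-0.06,0,0,0,0.65,-1],
    [0.025,-0.075,0,0,0,0.78,-1],
    [0.03,-0.09,0.01,0,0,0.91,-1],
    [0.035,-0.1,0.02,0,0,1.04,-1],
    [0.04,-0.11,0.04,0,0,1.17,-1],
    [0.041,-0.112,0.06,0,0,1.3,-1],
    [0.041,-0.112,0.075,0,0,1.38,-1],
    [0.041,-0.112,0.075,0,0,1.38,-1],
    [0.041,-0.112,0.075,0,0,1.38,-1]
  ]
}}

```text
time: 27.8
tool_pos: [0.4629, 0.0104, 0.1546]
tool_rot: [-0.0, 0.995, 0.096, 0.0]
contact_force: [1.3, 0.9, 0.2]
gripper_width: 0.998
```

```bash
python3 - <<'E'
from h import *
s=manip.state();print(s["tool_pos"],s["tool_rot"],s["joint_pos"])
w,x,y,z=s["tool_rot"];print("heading tool x",np.degrees(np.arctan2(2*(x*y+w*z),1-2*(y*y+z*z))))
c=manip.get_calibration("wrist");f=manip.grab_frame("wrist");cv2.imwrite("pics/w8.png",f[:,:,::-1])
np.save("w8.npy",[c],allow_pickle=True);print(proj(c,[.463,.0117,.072]))
E
```

```text
[0.46292698 0.0103814  0.15464963] [-1.58711360e-05  9.95337462e-01  9.64537679e-02  7.90687976e-05] [-1.38556427e-01 -2.83704181e-01  2.06531210e+00  6.92497372e-05
  1.35983834e+00  1.23901749e+00]
heading tool x 11.069997703990103
[320.78816473 208.20549406]
```

View pics/w8.png

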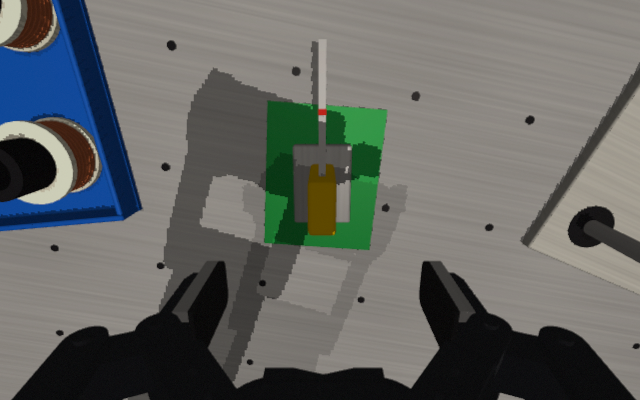

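The gauge is aligned: the blade is vertical at column 322 and the handle top centre is at (321,207), matching the prediction. Descend and grip.

Call:
{"api": "step_arm", "payload": {
  "deltas": [
    [0,-0.001,0.03,0,0,0,-1],
    [0,-0.001,0.06,0,0,0,-1],
    [0,-0.001,0.09,0,0,0,-1],
    [0,-0.001,0.105,0,0,0,-1],
    [0,-0.001,0.111,0,0,0,-1],
    [0,-0.001,0.111,0,0,0,-0.5],
    [0,-0.001,0.111,0,0,0,0],
    [0,-0.001,0.111,0,0,0,0.3],
    [0,-0.001,0.111,0,0,0,0.5],
    [0,-0.001,0.111,0,0,0,0.7],
    [0,-0.001,0.111,0,0,0,1],
    [0,-0.001,0.111,0,0,0,1],
    [0,-0.001,0.111,0,0,0,1],
    [0,-0.001,0.111,0,0,0,1],
    [0,-0.001,0.111,0,0,0,1]
  ]
}}

```text
time: 29.35
tool_pos: [0.4635, 0.011, 0.0443]
tool_rot: [0.0, 0.995, 0.095, 0.001]
contact_force: [-1.3, 1.6, 6.0]
gripper_width: 0.229
```

Call:
{"api": "step_arm", "payload": {
  "deltas": [
    [0,0,-0.003,0,0,0,1],
    [0,0,-0.01,0,0,0,1],
    [0,0,-0.02,0,0,0,1],
    [0.005,0.002,-0.025,0,0,0.03,1],
    [0.015,0.005,-0.025,0,0,0.08,1],
    [0.025,0.009,-0.025,0,0,0.14,1],
    [0.035,0.013,-0.025,0,0,0.2,1],
    [0.045,0.016,-0.025,0,0,0.26,1],
    [0.053,0.019,-0.025,0,0,0.3,1],
    [0.058,0.021,-0.025,0,0,0.328,1],
    [0.058,0.021,-0.025,0,0,0.328,1],
    [0.058,0.021,-0.025,0,0,0.328,1]
  ]
}}

```text
time: 30.55
tool_pos: [0.5235, 0.0014, 0.0682]
tool_rot: [-0.0, 0.998, -0.068, -0.0]
contact_force: [-1.1, 0.2, -2.9]
gripper_width: 0.227
```

```bash
python3 - <<'E'
from h import *
s=manip.state();print(s["tool_pos"],s["tool_rot"],s["contact_force"])
w,x,y,z=s["tool_rot"];print("heading tool x",np.degrees(np.arctan2(2*(x*y+w*z),1-2*(y*y+z*z))))
c=manip.get_calibration("wrist");f=manip.grab_frame("wrist");cv2.imwrite("pics/w9.png",f[:,:,::-1])
np.save("w9.npy",[c],allow_pickle=True)
f=manip.grab_frame("side");cv2.imwrite("pics/sd9.png",cv2.resize(f[170:270,240:420,::-1],None,fx=4,fy=4,interpolation=cv2.INTER_CUBIC))
E
```

```text
[0.52353532 0.00135292 0.0682401 ] [-1.18039712e-05  9.97651770e-01 -6.84900167e-02 -2.52275299e-04] [-1.13137498  0.16079149 -2.87705265]
heading tool x -7.854527156605501
```

View pics/w9.png

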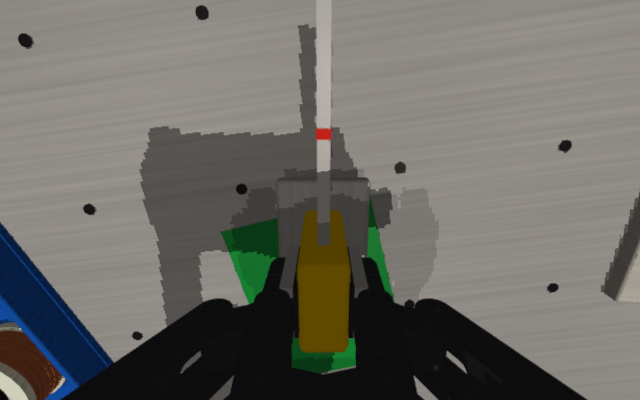

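View pics/sd9.png

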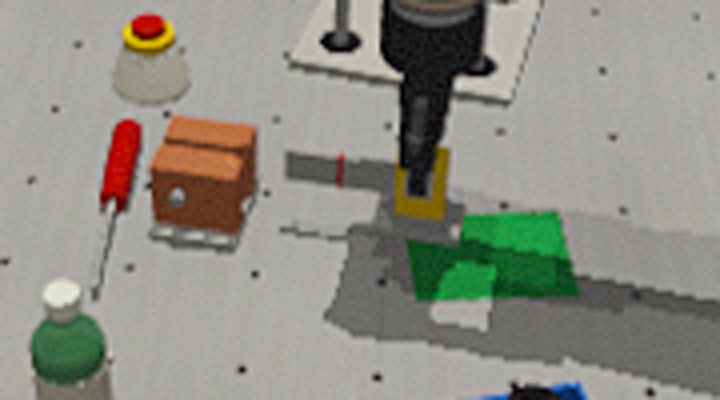

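The gauge is held level, with the blade nearly vertical in view at column 323 and the red mark at (323,134). I'll measure the blade's heading and position against the jaw axis.

```bash
python3 - <<'E'
from h import *
np.set_printoptions(precision=4,suppress=True)
c=np.load("w9.npy",allow_pickle=True)[0];im=cv2.imread("pics/w9.png").astype(int)
zt=.0789
M=np.array([.663,-.0176]);t=np.radians(-7.8);ex=np.array([np.cos(t),np.sin(t)]);ey=np.array([-ex[1],ex[0]])
P=[]
for v in list(range(4,120,10))+[145,155,165]:
    r=im[v,300:345];g=r.min(1)  # blade bright
    b=np.where(g>165)[0]; 
    if len(b)<5: print(v,g.tolist());continue
    m=300+(b[0]+b[-1])/2;p=ray(c,m,v,zt)[:2];P.append(p);print(v,300+b[0],300+b[-1],p,(p-M)@ex,(p-M)@ey)
P=np.array(P);l=np.polyfit(P[:,0],P[:,1],1);print("heading",np.degrees(np.arctan(l[0])))
hsv=cv2.cvtColor(cv2.imread("pics/w9.png"),cv2.COLOR_BGR2HSV);m=cv2.inRange(hsv,(0,150,100),(8,255,255))|cv2.inRange(hsv,(172,150,100),(180,255,255))
ys,xs=np.where(m[100:160,300:350]);print("mark",xs.min()+300,xs.max()+300,ys.min()+100,ys.max()+100)
p=ray(c,xs.mean()+300,ys.mean()+100,zt)[:2];print(p,(p-M)@ex,(p-M)@ey)
E
```

```text
4 [131, 130, 129, 129, 129, 129, 129, 130, 129, 129, 130, 129, 129, 130, 129, 134, 149, 159, 159, 160, 160, 160, 159, 161, 161, 159, 160, 160, 160, 160, 158, 148, 133, 133, 132, 133, 134, 132, 134, 133, 133, 132, 133, 132, 131]
14 [133, 133, 133, 134, 135, 135, 135, 135, 135, 135, 135, 136, 135, 136, 134, 138, 150, 159, 160, 159, 160, 160, 161, 160, 160, 160, 160, 160, 161, 161, 160, 149, 134, 134, 135, 135, 135, 133, 134, 134, 134, 135, 135, 135, 134]
24 [132, 132, 132, 131, 123, 94, 94, 95, 106, 130, 130, 129, 128, 128, 128, 134, 150, 161, 160, 160, 162, 161, 162, 161, 162, 161, 162, 162, 162, 161, 158, 143, 134, 133, 133, 134, 133, 134, 134, 133, 133, 133, 134, 134, 134]
34 [78, 78, 78, 78, 78, 77, 78, 77, 76, 76, 78, 78, 76, 77, 77, 85, 123, 163, 164, 164, 163, 163, 163, 164, 164, 164, 164, 165, 165, 164, 161, 145, 132, 132, 132, 133, 133, 133, 132, 132, 133, 135, 134, 134, 134]
44 318 329 [ 0.6164 -0.0122] -0.04687563180379809 -0.0009791629900190615
54 317 329 [ 0.6133 -0.0116] -0.050024757105971075 -0.0008044125459666253
64 317 329 [ 0.6102 -0.0112] -0.053228612228828076 -0.000
[... 389 characters left out ...]
, 79, 80, 80, 80, 80, 80, 80, 80, 81, 80, 79, 80, 80, 79, 79, 101, 145, 161, 162, 162, 162, 163, 162, 163, 163, 162, 162, 164, 157, 124, 65, 77, 76, 78, 76, 77, 75, 75, 77, 77, 76, 76, 75, 95]
155 [77, 77, 77, 77, 77, 77, 78, 78, 78, 77, 78, 78, 77, 77, 78, 77, 98, 144, 159, 159, 160, 159, 160, 160, 160, 160, 160, 160, 161, 155, 121, 59, 64, 77, 76, 77, 77, 77, 77, 77, 77, 76, 77, 78, 77]
165 [79, 79, 78, 78, 79, 80, 78, 79, 80, 80, 78, 78, 78, 79, 77, 77, 97, 141, 156, 157, 156, 156, 157, 158, 157, 158, 157, 158, 157, 147, 102, 79, 79, 81, 79, 80, 80, 79, 79, 79, 79, 78, 79, 79, 79]
heading -7.929173237744879
mark 316 331 129 139
[ 0.5864 -0.0081] -0.07714066440271103 -0.0009644142536638594
```

The blade heading is -7.9° against -7.8° for the gap. It sits 0.8 mm to the right of the gap's middle, and the mark is 77 mm short of the mouth. Lower to about 3 mm over the bench with the lateral correction, then advance the tip to the mouth.

Call:
{"api": "step_arm", "payload": {
  "deltas": [
    [0,-0.001,0.01,0,0,0,1],
    [0,-0.001,0.018,0,0,0,1],
    [0,-0.001,0.021,0,0,0,1],
    [0,-0.001,0.021,0,0,0,1],
    [0.01,-0.001,0.021,0,0,0,1],
    [0.018,-0.001,0.021,0,0,0,1],
    [0.024,-0.001,0.021,0,0,0,1],
    [0.028,-0.001,0.021,0,0,0,1],
    [0.028,-0.001,0.021,0,0,0,1],
    [0.028,-0.001,0.021,0,0,0,1]
  ]
}}

```text
time: 31.65
tool_pos: [0.5516, -0.0015, 0.0472]
tool_rot: [-0.0, 0.998, -0.069, -0.0]
contact_force: [-0.2, -0.1, -3.5]
gripper_width: 0.23
```

```bash
python3 - <<'E'
from h import *
s=manip.state();print(s["tool_pos"],s["contact_force"])
w,x,y,z=s["tool_rot"];print("heading tool x",np.degrees(np.arctan2(2*(x*y+w*z),1-2*(y*y+z*z))))
c=manip.get_calibration("wrist");f=manip.grab_frame("wrist");cv2.imwrite("pics/w10.png",f[:,:,::-1])
np.save("w10.npy",[c],allow_pickle=True)
f=manip.grab_frame("scene");cv2.imwrite("pics/s10.png",cv2.resize(f[130:270,270:390,::-1],None,fx=4.2,fy=4.2,interpolation=cv2.INTER_CUBIC))
E
```

```text
[ 0.55156167 -0.00145966  0.04721498] [-0.24560961 -0.12830411 -3.46067443]
heading tool x -7.860735656507829
```

View pics/w10.png

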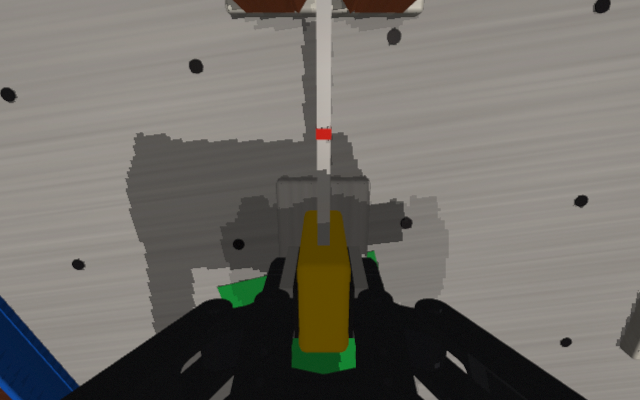

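View pics/s10.png

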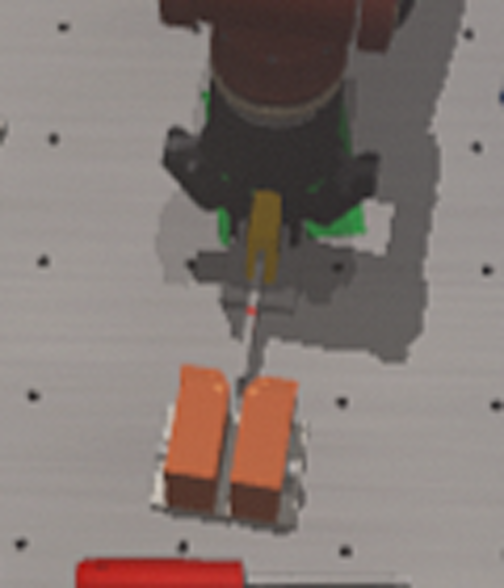

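The blade is at column 323.5 and the clamp base spans 228–422 (middle 325), so they agree within about 0.7 mm. Entering the flare slowly.

Call:
{"api": "step_arm", "payload": {
  "deltas": [
    [0.004,0,0,0,0,0,1],
    [0.008,0,0,0,0,0,1],
    [0.012,0,0,0,0,0,1],
    [0.016,0,0,0,0,0,1],
    [0.02,0,0,0,0,0,1],
    [0.022,0,0,0,0,0,1],
    [0.022,0,0,0,0,0,1]
  ]
}}

```text
time: 32.45
tool_pos: [0.5737, -0.0046, 0.0473]
tool_rot: [0.0, 0.998, -0.069, 0.0]
contact_force: [-0.2, 0.3, -3.5]
gripper_width: 0.227
```

```bash
python3 - <<'E'
from h import *
s=manip.state();print(s["tool_pos"],s["contact_force"])
c=manip.get_calibration("wrist");f=manip.grab_frame("wrist");cv2.imwrite("pics/w11.png",f[:,:,::-1])
np.save("w11.npy",[c],allow_pickle=True)
cv2.imwrite("pics/w11c.png",cv2.resize(f[0:150,220:420,::-1],None,fx=4,fy=4,interpolation=cv2.INTER_CUBIC))
E
```

```text
[ 0.57373536 -0.00457272  0.04732861] [-0.2167869   0.33997167 -3.4693728 ]
```

View pics/w11c.png

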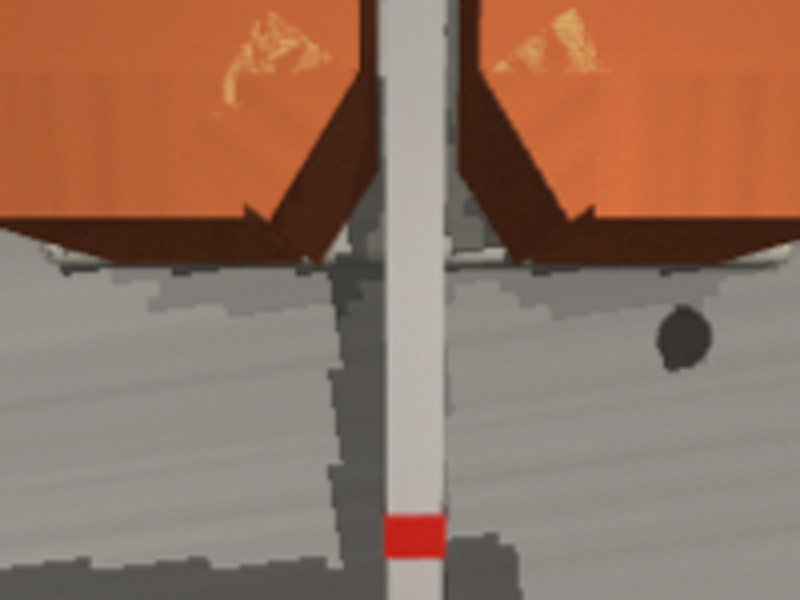

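A very clear view: the blade (crop columns 385–445) is inside the gap (360–480 at the jaw top), about 0.4 mm off centre. I'll work out the remaining travel from the mark (row 134) to the jaw front edge (row 54.5).

```bash
python3 - <<'E'
from h import *
c=np.load("w11.npy",allow_pickle=True)[0]
u=lambda x:220+(x+.5)/4-.5
v=lambda y:(y+.5)/4-.5
t=np.radians(-7.86);ex=np.array([np.cos(t),np.sin(t)])
fm=[ray(c,u(x),v(218),.07)[:2]@ex for x in(150,700)]
bm=ray(c,u(415),v(265),.012)[:2]@ex
for zb in (.0575,.058,.0585): print("mark",ray(c,u(415),v(537),zb)[:2]@ex)
print("front top",fm,"base front",bm,"prior",np.array([.663,-.0176])@ex)
s=manip.state()["tool_pos"][:2]@ex;print("tcp+65",s+.065, "underside guess", )
E
```

```text
mark 0.6323659078416759
mark 0.6324302749020184
mark 0.6324946419623608
front top [np.float64(0.6585770116263925), np.float64(0.6585622327866144)] base front 0.658558090189865 prior 0.6591780847649663
tcp+65 0.6336821172827711 underside guess
```

Call:
{"api": "step_arm", "payload": {
  "deltas": [
    [0.004,0.0004,0,0,0,0,1],
    [0.008,0.0004,0,0,0,0,1],
    [0.012,0.0004,0,0,0,0,1],
    [0.016,0.0004,0,0,0,0,1],
    [0.02,0.0004,0,0,0,0,1],
    [0.023,0.0004,0,0,0,0,1],
    [0.025,0.0004,0,0,0,0,1],
    [0.026,0.0004,0,0,0,0,1],
    [0.026,0.0004,0,0,0,0,1],
    [0.026,0.0004,0,0,0,0,1]
  ]
}}

```text
time: 33.5
tool_pos: [0.599, -0.0084, 0.0473]
tool_rot: [-0.0, 0.998, -0.069, -0.0]
contact_force: [0.7, -0.4, -3.8]
gripper_width: 0.224
```

```bash
python3 - <<'E'
from h import *
s=manip.state();print(s["tool_pos"],s["contact_force"])
c=manip.get_calibration("wrist");f=manip.grab_frame("wrist")
np.save("w12.npy",[c],allow_pickle=True);cv2.imwrite("pics/w12.png",f[:,:,::-1])
cv2.imwrite("pics/w12c.png",cv2.resize(f[70:220,220:420,::-1],None,fx=4,fy=4,interpolation=cv2.INTER_CUBIC))
f=manip.grab_frame("side");cv2.imwrite("pics/sd12.png",cv2.resize(f[180:250,250:390,::-1],None,fx=5.5,fy=5.5,interpolation=cv2.INTER_CUBIC))
E
```

```text
[ 0.59896651 -0.00839707  0.04726763] [ 0.65956602 -0.4233115  -3.81544694]
```

View pics/w12c.png

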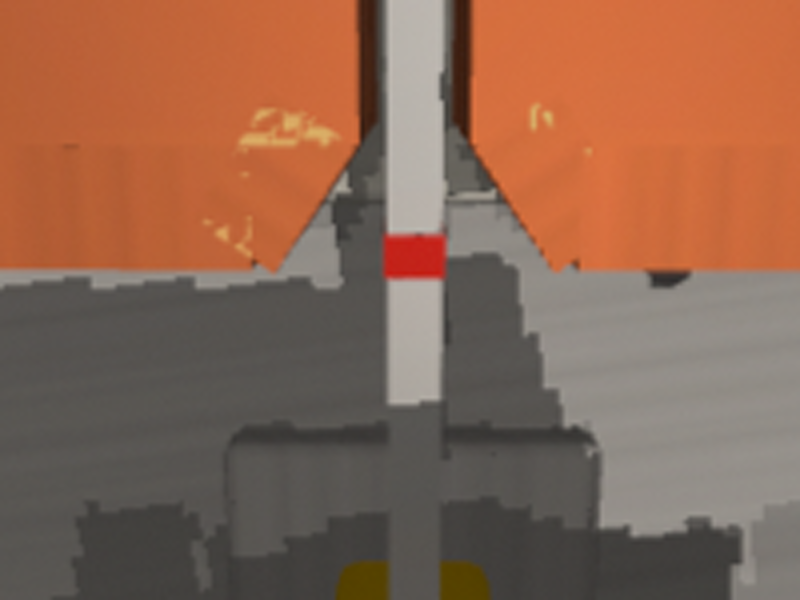

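View pics/sd12.png

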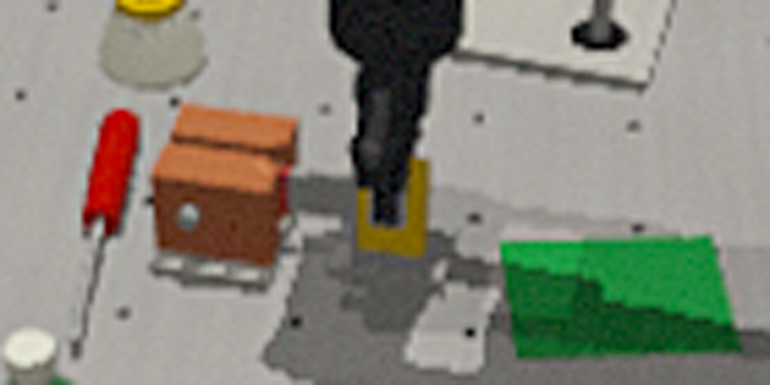

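```bash
python3 - <<'E'
from h import *
c=np.load("w12.npy",allow_pickle=True)[0]
u=lambda x:220+(x+.5)/4-.5
v=lambda y:70+(y+.5)/4-.5
t=np.radians(-7.86);ex=np.array([np.cos(t),np.sin(t)])
print("front",[ray(c,u(x),v(270.5),.07)[:2]@ex for x in(150,700)])
for zb in (.0575,.058,.0585): print("mark",ray(c,u(415),v(y:=257),zb)[:2]@ex)
print("mark edges",ray(c,u(415),v(235),.058)[:2]@ex,ray(c,u(415),v(279),.058)[:2]@ex)
# side check: project where a blade point at mark should be
sd=manip.get_calibration("side")
ey=np.array([-ex[1],ex[0]])
lat=np.array([.663,-.0176])@ey
im=cv2.imread("pics/sd12.png")
h=cv2.cvtColor(im,cv2.COLOR_BGR2HSV);m=cv2.inRange(h,(0,150,80),(6,255,255))|cv2.inRange(h,(172,150,80),(180,255,255));m[:,:200]=0
ys,xs=np.where(m);print(xs.min(),xs.max(),ys.min(),ys.max())
for s in (.6566,.6586,.6606):
  p=s*ex+lat*ey
  print(s,[(proj(sd,[*(p+.0025*ey),z])-[250,180]+.5)*5.5-.5 for z in (.03,.058)])
  print("  jawcorner",(proj(sd,[*(s*ex+(lat+.0355)*ey),.07])-[250,180]+.5)*5.5-.5)
E
```

```text
front [np.float64(0.6583905571823165), np.float64(0.6583915746631533)]
mark 0.6578966799777829
mark 0.6579612316278203
mark 0.6580257832778577
mark edges 0.6599628834262081 0.6559392069248641
243 290 155 257
0.6566 [array([286.7272314 , 210.29807911]), array([286.05497261, 173.86822642])]
  jawcorner [271.98748506 193.93122683]
0.6586 [array([283.4366309 , 209.82063639]), array([282.71734259, 173.39251503])]
  jawcorner [268.55873769 193.43718511]
0.6606 [array([280.14755778, 209.34341529]), array([279.38128398, 172.91702761])]
  jawcorner [265.13165034 192.94338258]
```

The mark is 0.4 mm short of the jaw front, with no side force. Nudge in 0.5 mm and hold for more than two seconds.

Call:
{"api": "step_arm", "payload": {
  "deltas": [
    [0.0005,0,0,0,0,0,1],
    [0.0005,0,0,0,0,0,1],
    [0.0005,0,0,0,0,0,1],
    [0.0005,0,0,0,0,0,1],
    [0.0005,0,0,0,0,0,1],
    [0.0005,0,0,0,0,0,1],
    [0.0005,0,0,0,0,0,1],
    [0.0005,0,0,0,0,0,1],
    [0.0005,0,0,0,0,0,1],
    [0.0005,0,0,0,0,0,1],
    [0.0005,0,0,0,0,0,1],
    [0.0005,0,0,0,0,0,1],
    [0.0005,0,0,0,0,0,1],
    [0.0005,0,0,0,0,0,1],
    [0.0005,0,0,0,0,0,1],
    [0.0005,0,0,0,0,0,1],
    [0.0005,0,0,0,0,0,1],
    [0.0005,0,0,0,0,0,1],
    [0.0005,0,0,0,0,0,1],
    [0.0005,0,0,0,0,0,1]
  ]
}}

```text
time: 35.6
tool_pos: [0.5996, -0.0085, 0.0473]
tool_rot: [-0.0, 0.998, -0.069, -0.0]
contact_force: [0.6, 0.1, -4.0]
gripper_width: 0.227
```

Call:
{"api": "step_arm", "payload": {
  "deltas": [
    [0,0,0,0,0,0,1],
    [0,0,0,0,0,0,1],
    [0,0,0,0,0,0,1],
    [0,0,0,0,0,0,1],
    [0,0,0,0,0,0,1],
    [0,0,0,0,0,0,1],
    [0,0,0,0,0,0,1],
    [0,0,0,0,0,0,1],
    [0,0,0,0,0,0,1],
    [0,0,0,0,0,0,1],
    [0,0,0,0,0,0,1],
    [0,0,0,0,0,0,1]
  ]
}}

```text
time: 36.8
tool_pos: [0.5996, -0.0085, 0.0473]
tool_rot: [-0.0, 0.998, -0.069, -0.0]
contact_force: [-1.0, 0.6, -3.6]
gripper_width: 0.229
```

```bash
python3 - <<'E'
from h import *
s=manip.state();print(s["time"],s["tool_pos"],s["contact_force"])
c=manip.get_calibration("wrist");f=manip.grab_frame("wrist")
np.save("w13.npy",[c],allow_pickle=True)
cv2.imwrite("pics/w13c.png",cv2.resize(f[70:220,220:420,::-1],None,fx=4,fy=4,interpolation=cv2.INTER_CUBIC))
E
```

```text
36.8 [ 0.5995803  -0.00850225  0.04731983] [-0.96691135  0.58581917 -3.55664476]
```

View pics/w13c.png

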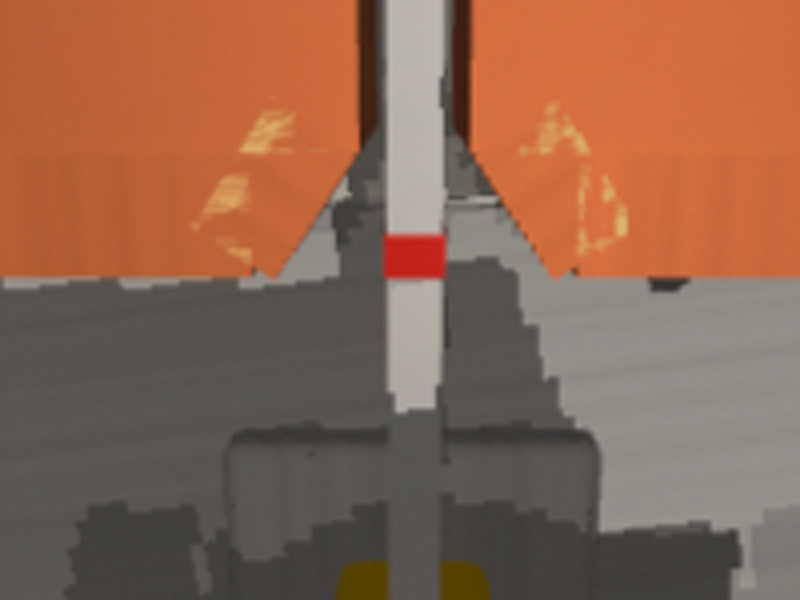

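Held for over 3 s at the line with negligible force. Draw it straight out, then lift.

Call:
{"api": "step_arm", "payload": {
  "deltas": [
    [-0.004,0,0,0,0,0,1],
    [-0.01,0,0,0,0,0,1],
    [-0.018,0,0,0,0,0,1],
    [-0.026,0,0,0,0,0,1],
    [-0.034,0,0,0,0,0,1],
    [-0.042,0,0,0,0,0,1],
    [-0.05,0,0,0,0,0,1],
    [-0.06,0,0,0,0,0,1],
    [-0.07,0,0,0,0,0,1],
    [-0.08,0,0,0,0,0,1],
    [-0.09,0,-0.005,0,0,0,1],
    [-0.09,0,-0.015,0,0,0,1],
    [-0.09,0,-0.015,0,0,0,1]
  ]
}}

```text
time: 38.15
tool_pos: [0.5118, 0.0036, 0.0643]
tool_rot: [0.0, 0.998, -0.069, 0.002]
contact_force: [0.1, 0.1, -1.8]
gripper_width: 0.223
```

Call:
{"api": "step_arm", "payload": {
  "deltas": [
    [-0.008,0,0,0,0,-0.04,1],
    [-0.016,-0.001,0,0,0,-0.09,1],
    [-0.024,-0.001,0,0,0,-0.14,1],
    [-0.032,-0.002,0,0,0,-0.19,1],
    [-0.04,-0.003,0,0,0,-0.23,1],
    [-0.046,-0.003,0,0,0,-0.256,1],
    [-0.046,-0.003,0,0,0,-0.256,1],
    [-0.046,-0.003,0,0,0,-0.256,1]
  ]
}}

```text
time: 38.95
tool_pos: [0.4658, 0.0129, 0.0626]
tool_rot: [0.0, 0.998, 0.059, 0.001]
contact_force: [-0.2, 0.4, -3.9]
gripper_width: 0.225
```

```bash
python3 - <<'E'
from h import *
s=manip.state();print(s["time"],s["tool_pos"],s["contact_force"])
w,x,y,z=s["tool_rot"];print("heading tool x",np.degrees(np.arctan2(2*(x*y+w*z),1-2*(y*y+z*z))))
c=manip.get_calibration("wrist");f=manip.grab_frame("wrist")
np.save("w14.npy",[c],allow_pickle=True);cv2.imwrite("pics/w14.png",f[:,:,::-1])
ct=np.array([.4642,.0119]);a=np.radians(6.8);R=np.array([[np.cos(a),-np.sin(a)],[np.sin(a),np.cos(a)]])
for o in [(.065,.05),(.065,-.05),(-.065,.05),(-.065,-.05)]: print(proj(c,[*(ct+R@o),.0]))
for o in [(.035,.025),(.035,-.025)]: print("foot",proj(c,[*(ct+R@o),.028]))
E
```

```text
38.95 [0.46578168 0.01294308 0.06261793] [-0.23900131  0.41094493 -3.93291693]
heading tool x 6.770737642328503
[237.29311846 117.5465824 ]
[410.40827043 117.44617577]
[252.21696718 308.41741022]
[395.50273466 308.42293256]
foot [276.34742838 180.35874098]
foot [371.41079407 180.32295908]
```

View pics/w14.png

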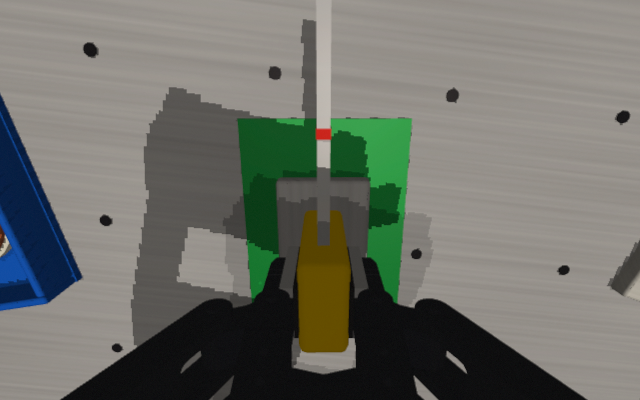

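The pad edges (238–411, row 118) and the foot (276–370, row 179) match the target position within 1 px. Lower onto the pad.

Call:
{"api": "step_arm", "payload": {
  "deltas": [
    [0,0,0.006,0,0,0,1],
    [0,0,0.012,0,0,0,1],
    [0,0,0.015,0,0,0,1],
    [0,0,0.017,0,0,0,1],
    [0,0,0.018,0,0,0,1],
    [0,0,0.018,0,0,0,1]
  ]
}}

```text
time: 39.6
tool_pos: [0.4655, 0.013, 0.0444]
tool_rot: [0.0, 0.998, 0.059, 0.0]
contact_force: [-0.6, -0.6, -2.8]
gripper_width: 0.224
```

Call:
{"api": "step_arm", "payload": {
  "deltas": [
    [0,0,0.001,0,0,0,1],
    [0,0,0.001,0,0,0,1],
    [0,0,0.001,0,0,0,1]
  ]
}}

```text
time: 39.9
tool_pos: [0.4657, 0.0131, 0.0443]
tool_rot: [0.0, 0.998, 0.059, 0.0]
contact_force: [-4.3, 0.7, 5.2]
gripper_width: 0.221
```

On the bench. Release and rise straight up.

Call:
{"api": "step_arm", "payload": {
  "deltas": [
    [0,0,0,0,0,0,0.4],
    [0,0,0,0,0,0,0.1],
    [0,0,0,0,0,0,-0.4],
    [0,0,0,0,0,0,-1],
    [0,0,0,0,0,0,-1],
    [0,0,0,0,0,0,-1],
    [0,0,-0.02,0,0,0,-1],
    [0,0,-0.05,0,0,0,-1],
    [0,0,-0.09,0,0,0,-1],
    [0,0,-0.13,0,0,0,-1],
    [0,0,-0.17,0,0,0,-1],
    [0,0,-0.17,0,0,0,-1],
    [0,0,-0.17,0,0,0,-1],
    [0,0,-0.17,0,0,0,-1]
  ]
}}

```text
time: 41.3
tool_pos: [0.4645, 0.0132, 0.2118]
tool_rot: [-0.0, 0.998, 0.059, -0.001]
contact_force: [-0.3, 0.3, -0.1]
gripper_width: 0.999
```

```bash
python3 - <<'E'
from h import *
s=manip.state();print(s["time"],s["tool_pos"],s["contact_force"])
c=manip.get_calibration("wrist");f=manip.grab_frame("wrist")
np.save("w15.npy",[c],allow_pickle=True);cv2.imwrite("pics/w15.png",f[:,:,::-1])
f=manip.grab_frame("scene");cv2.imwrite("pics/s15.png",f[:,:,::-1])
f=manip.grab_frame("side");cv2.imwrite("pics/sd15.png",f[:,:,::-1])
E
```

```text
41.3 [0.46448478 0.01317072 0.21176431] [-0.31261954  0.33715611 -0.08651531]
```

View pics/w15.png

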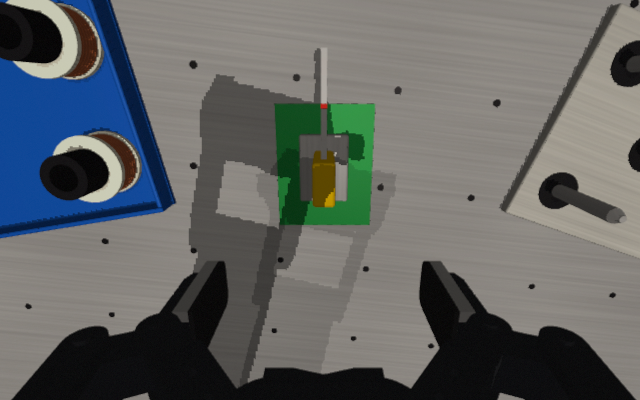

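View pics/s15.png

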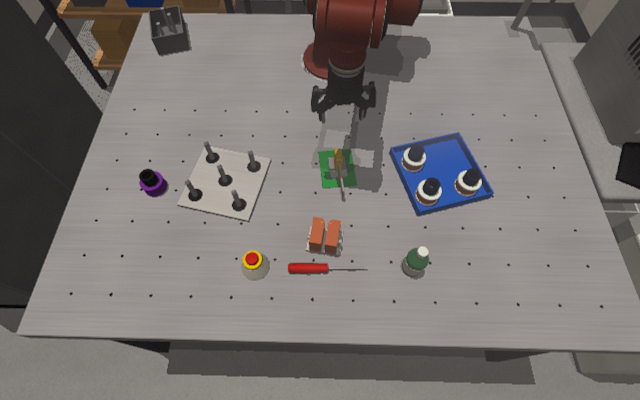

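View pics/sd15.png

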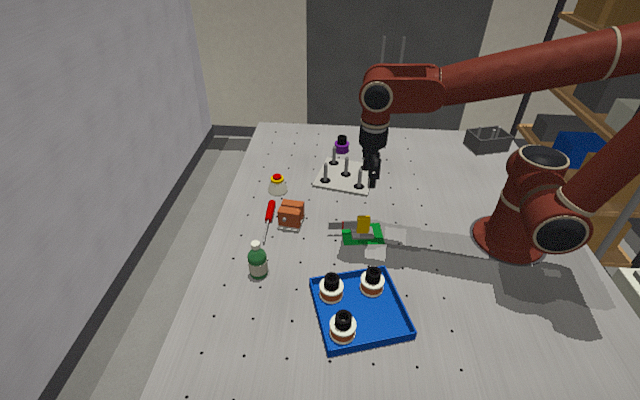

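Everything looks right. The gauge is upright mid-pad, with its foot at about (300–348, 135–200) and the pad at (276–375, 103–225). Three coils are upright in the tray. I'll check the numbers, wait a moment in case of a late knock, and look again.

Call:
{"api": "step_arm", "payload": {
  "deltas": [
    [0,0,-0.02,0,0,0,-1],
    [0,0,-0.02,0,0,0,-1],
    [0,0,-0.02,0,0,0,-1],
    [0,0,-0.02,0,0,0,-1],
    [0,0,-0.02,0,0,0,-1],
    [0,0,-0.02,0,0,0,-1],
    [0,0,-0.02,0,0,0,-1],
    [0,0,-0.02,0,0,0,-1],
    [0,0,-0.02,0,0,0,-1],
    [0,0,-0.02,0,0,0,-1],
    [0,0,-0.02,0,0,0,-1],
    [0,0,-0.02,0,0,0,-1],
    [0,0,-0.02,0,0,0,-1],
    [0,0,-0.02,0,0,0,-1],
    [0,0,-0.02,0,0,0,-1],
    [0,0,-0.02,0,0,0,-1],
    [0,0,-0.02,0,0,0,-1],
    [0,0,-0.02,0,0,0,-1],
    [0,0,-0.02,0,0,0,-1],
    [0,0,-0.02,0,0,0,-1]
  ]
}}

```text
time: 43.45
tool_pos: [0.4653, 0.013, 0.2333]
tool_rot: [0.0, 0.998, 0.059, 0.0]
contact_force: [-0.4, -0.1, -0.1]
gripper_width: 0.998
```

```bash
python3 - <<'E'
from h import *
c=manip.get_calibration("wrist");f=manip.grab_frame("wrist");s=manip.grab_frame("scene")
cv2.imwrite("pics/w16.png",cv2.resize(f[60:240,240:420,::-1],None,fx=3.3,fy=3.3,interpolation=cv2.INTER_CUBIC))
np.save("w16.npy",[c],allow_pickle=True)
a=cv2.imread("pics/s15.png").astype(int);d=np.abs(a-s[:,:,::-1]).max(2)>60;ys,xs=np.where(d);print(len(xs),"tray diff",d[130:215,385:500].sum(),"pad diff",d[150:200,318:355].sum())
ct=np.array([.4642,.0119]);t=np.radians(6.8);R=np.array([[np.cos(t),-np.sin(t)],[np.sin(t),np.cos(t)]])
for o in [(.035,.025),(.035,-.025),(-.035,.025),(-.035,-.025)]: print("foot",(proj(c,[*(ct+R@o),.01])-[240,60])*3.3)
E
```

```text
462 tray diff 0 pad diff 3
foot [199.28891912 242.04537234]
foot [354.86398178 242.06135025]
foot [203.64876617 449.35699049]
foot [350.24646641 449.40421381]
```

View pics/w16.png

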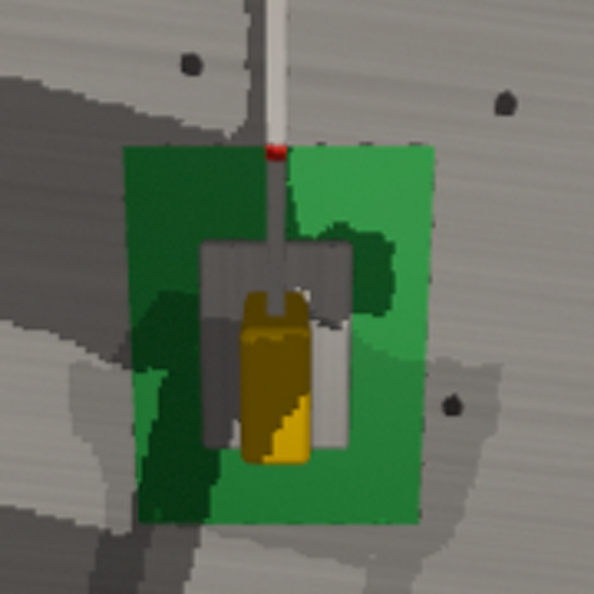

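The foot corners are at crop (200–352, 241–449), within about 1 mm of the ideal (199–355, 242–449). The scene has not changed. Handing in.

```bash
python3 -c "
from plant import manip
print(manip.job_done(),manip.state()['time'])"
```

```text
the job is handed in; nothing more can be done
the job is handed in; nothing more can be done
```

The job is done and handed in at about 43.5 s of the 210 s allowed.

- **Coils:** There were three on the nest. I lifted each off its post and stood it collar up on the blue tray's floor. The last pictures show all three upright inside the walls and all five posts empty.
- **Gauge check:** I slid the blade into the gap from the flared end, with no noticeable side force. The red line was about 0.4 mm short of the jaw front, so I moved it in 0.5 mm. I held it there for about 3 s, then drew it straight out.
- **Gauge parking:** The gauge stands on the green pad, within about 1 mm of the middle.
- **Bystanders:** The bottle, screwdriver, emergency stop and purple look-alike were never approached closely or touched, and they look the same in the final views. I saw no knock to the gauge or tray.

No check failed. The one small disagreement was in the jaw front position, where two measurements differed by 0.6 mm. I trusted the close-up wrist view.

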